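# Load flat tins into a spring-loaded tin dispenser

### The arm

A 7-joint arm with a two-finger parallel gripper is mounted at the origin on a cart in front of the work surface, level with it; the furniture and walls round the work are solid. World frame = base frame: x ahead of the robot, y to its left, z up, the work surface at z = 0. Lengths are in m, angles in degrees, forces in N, time in s.
With the tool pointing down it reaches from about 0.35 to 0.9 m from the base axis. Payload 7.2 kg.
Tool frame: the origin (TCP) lies on the front face of the gripper's body, between the roots of the fingers; the fingertips stand 73 mm ahead of it and the grasp point (between the pads) lies ctrl.grasp_offset ahead of it (ctrl.grasp_offset is the distance from the TCP to the grasp point, in m); x points along the fingers, z is the direction in which the jaws open and shut, and the axes are right-handed (so a half turn about x gives the same grasp; the last joint's range is limited). The gripper opens to 85 mm and grips with 20 to 120 N. Pads are 22 mm wide; open, the fingers measure 114 mm over their backs; the gripper's body (76 mm by 85 mm) begins 54 mm behind the grasp point. The pads swing forward as they close: fully open they stand 13 mm farther back than shut.
Start: joints at [71.15, 23.554, -0.728, 91.456, 0.321, 64.991, -4.71], TCP at [0.161, -0.604, 0.304] pointing down, gripper open.
Joint ranges: [-169.25, 169.25], [-16.82, 113.86], [-84.01, 82.57], [7.8, 145.47], [-59.2, 239.2], [7.22, 106.19], [-163.78, 163.78]. Speed limits (degrees/s): [136.94, 136.94, 172.46, 172.46, 180, 180, 180].

### API

Orientations are given as a 3x3 rotation matrix whose columns are the frame's x, y, z axes.
In Python, from station import monitor, vision, ticket, ctrl gives the robot as it stands.
- The arm moves only by the tool arm_command, never from a script. Its argument "rows" is a list of rows, each a list of 2 entries, a list of its own where there are three numbers: the shift along the tool's x, y, z in cm, then the turn about the tool's x in degrees. In form: [[[dx, dy, dz], yaw], ...]. A call has 1 to 10 rows; each row shifts and turns the commanded pose from where the row before left it, along the tool's axes as they then stand; what a row does not reach is not made up. A row lasts 1/10 s, in which the tool goes at most 50 mm and 8.59 degrees, less where a joint would pass 70% of its speed; a pose out of reach is approached as far as the arm can. A call is refused whole if a number of a shift passes 5 or a number of a turn 8.59, either way. A call with a gripper value outside its range is refused whole. "grip" is the opening, from 0 (shut) to 1 (fully open), set as the call begins (left out, the last holds). The fingers move at their own pace and stop on an object; "squeeze" is the grip in N (left out, the last holds). Time passes only in rows, so rows that do not move let the fingers close. It gives the time, the measured TCP pose, the force and the opening at its end, in the units of the state.
- monitor.get_obs(): the state, without advancing time (a new reading comes with each control period).
- vision.camera(name): name is "scene" or "top" or "wrist"; returns the picture (480x640x3 uint8, red, green, blue); there is no depth.
- vision.get_calibration(name): a dict with "intrinsics" (3x3 intrinsics, pixels), "R" (3x3) and "t" (3): a world point X has camera coordinates R X + t; the wrist camera has in their place "tool_from_camera" (4x4, takes a point from camera to tool coordinates, whose origin is the TCP and whose axes are the tool frame's). Camera axes: x right, y down, z forward; pixel columns grow to the right and rows downward; lengths in m; the calibration is good to about 2 mm. A picture is of the moment at which its call begins: read the wrist's pose just before it. get_calibration takes no time and is no camera call.
- ticket.hand_in(): hands the job in, once; it reports no verdict.
The state is a dict: "t": time; "joint_pos": joint angles; "qd": joint speeds; "effort": joint torques, N m; "tool_pos": TCP position; "eef_rot": TCP orientation; "force": force on the tool from outside, world axes, zero at the start; "torque": the same for the moment, N m; "grip_width": finger opening in m.
Only numpy, scipy, OpenCV 4.12 (cv2) and the standard library are available. Lean on these libraries where they do the work, as an engineer would, in place of code of your own. Each camera call takes 0.05 s, during which the arm holds its last target.

### The job

Load the two flat metal tins into the spring-loaded dispenser, one after the other and lying flat: press the tin down on the sprung platform (the second one on top of the first) until it is below the hood, push it in under the hood, fully home against the back wall, and let go, so that the spring holds the whole pile up against the hood. Leave the salt shaker and the can opener where they are.

Things in the scene. Friction and masses are not known exactly. Their poses are not given: they have to be found in the camera images.
- tin_a: a flat closed rectangular metal tin, 84 mm long (its x) x 54 mm wide (its y) x 18 mm thick (its z), 80 to 170 g; origin at its centre; lies flat on the worktop to the left of the dispenser. Either end may go in first. Tins and platform are not slippery (friction about 0.6; the dispenser's walls and hood are, 0.2), so sliding a pressed tin takes 4 to 12 N.
- tin_b: a flat closed rectangular metal tin, 84 mm long (its x) x 54 mm wide (its y) x 18 mm thick (its z), 80 to 170 g; origin at its centre; lies flat on the worktop to the right of the dispenser. Either end may go in first. Tins and platform are not slippery (friction about 0.6; the dispenser's walls and hood are, 0.2), so sliding a pressed tin takes 4 to 12 N.
- dispenser: the dispenser, bare sheet metal on a black foot fixed to the worktop, 150 x 105 mm, 130 mm high; origin on the worktop below hood, z up, x level towards its back wall (away from the robot at yaw 0; the yaw varies up to 0.3). All above the foot leans 30 degrees to the front: the mouth looks up and to the front.
- hood (a point): reference point in the middle of the slot, 92 mm above the worktop, with the axes of the leaning slot: x up the slope to the back wall (inner face at x = 43 mm), y across, z out of the mouth (30 degrees from vertical). z = 0 is the level of the hood's underside. A tin fully home has its centre at x = 0 to 1 mm, the topmost at z = -9 mm, the one under it at z = -27 mm.
- hood_edge (a point): middle of the hood's front edge, at x = 30 mm, z = 0 (frame of hood). The hood is a 4 mm plate from here to the back wall. Its turned-up lip reaches forward to x = 24 mm and up to z = 7 mm: a tin goes down with its rear end at x = 21 mm or less and is then slid back under it.
- cheeks (a point): where the two upright guide cheeks beside the slot begin, x = 16 mm (frame of hood); they are 60 mm apart inside, as high as the hood and run to the back wall. Their lead-ins flare out forwards to x = 4 mm, 40 mm either side of the middle. In front of that the sides are open for fingers down to z = -32 mm; low side walls, 78 mm over all, stand below.
- front_wall (a point): top outer edge of the low front wall, at x = -50 mm, z = -36 mm in the frame of hood; the wall is 4 mm thick.
- platform_top (a point): middle of the flat top of the sprung platform (84 x 56 mm, x = -43 to 41 mm in the frame of hood); it moves with it; axes as hood.
- platform (a joint): how far the platform has sunk along -z of hood, m. 0 = up and empty, its top 2 mm below the hood's underside. One tin home: about 0.016; two: 0.034; hard stop at 0.046, so the second tin can be pressed at most 12 mm deeper than needed. The spring resists with 3 N when up, 10 N at the stop; a tin let go before it is under the hood is pushed up and may slide off.
- salt_shaker: glass salt shaker, 44 mm wide, 90 mm high, behind the dispenser on the right; a bystander, origin under its centre
- can_opener: can opener with a dark blue handle, 174 mm long, lying at the back left; a bystander, origin under its centre

How it is judged (in metres and radians):
On the way:
1. one tin is home under the hood, let go and held by the spring, the platform sunk by one tin (((x of tin_a in the frame of hood above -0.006 m and y of tin_a in the frame of hood between -0.006 and 0.006 m and z of tin_a in the frame of hood between -0.012 and -0.006 m and angle between the z axis of tin_a and the z axis of hood, either way round below 0.1 rad and linear speed of tin_a below 0.03 m/s and value of joint platform between 0.0125 and 0.0195 m and contact force between the fingers and tin_a below 0.2 N) or (x of tin_b in the frame of hood above -0.006 m and y of tin_b in the frame of hood between -0.006 and 0.006 m and z of tin_b in the frame of hood between -0.012 and -0.006 m and angle between the z axis of tin_b and the z axis of hood, either way round below 0.1 rad and linear speed of tin_b below 0.03 m/s and value of joint platform between 0.0125 and 0.0195 m and contact force between the fingers and tin_b below 0.2 N))), for 0.2 s.
At the end, for the whole second after the job is handed in: Both tins lie flat (within 0.1 rad) in the slot one on the other, in either order, each with its centre no more than 6 mm short of home and within 6 mm of the middle, the upper one up against the hood within 3 mm and the platform sunk by two tins (30.5 to 37.5 mm); at rest (((x of each of tin_a, tin_b in the frame of hood above -0.006 m and y of tin_a in the frame of hood between -0.006 and 0.006 m and z of tin_a in the frame of hood between -0.012 and -0.006 m and angle between the z axis of each of tin_a, tin_b and the z axis of hood, either way round below 0.1 rad and linear speed of each of tin_a, tin_b below 0.03 m/s and y of tin_b in the frame of hood between -0.006 and 0.006 m and z of tin_b in the frame of hood between -0.03 and -0.024 m and value of joint platform between 0.0305 and 0.0375 m) or (x of each of tin_b, tin_a in the frame of hood above -0.006 m and y of tin_b in the frame of hood between -0.006 and 0.006 m and z of tin_b in the frame of hood between -0.012 and -0.006 m and angle between the z axis of each of tin_b, tin_a and the z axis of hood, either way round below 0.1 rad and linear speed of each of tin_b, tin_a below 0.03 m/s and y of tin_a in the frame of hood between -0.006 and 0.006 m and z of tin_a in the frame of hood between -0.03 and -0.024 m and value of joint platform between 0.0305 and 0.0375 m))); the robot touches nothing.
It fails at once if the salt shaker or the can opener is shifted by more than 20 mm (distance of any of salt_shaker, can_opener from where it was at the start of the episode above 0.02 m).
It also fails if it takes over 59 s, if anything falls off the work surface, if the arm or the gripper's body presses on something with over 40 N, if the wrist force passes 120 N, or if a joint passes its speed limit or range.

## Working session

There is one attempt and no reset: what is moved stays moved. The work goes in short steps, Python scripts to look and compute and a tool call to move; the robot and the scene stay as the last step left them, time stands still between calls to the robot, and variables do not carry over. Pictures are saved under pics/ and viewed, and the job is handed in when it is done.

Besides the shell and the picture viewer there is one more tool, called after "Call:" in YAML: its name, and indented under it one key for each argument. arm_command: Moves the arm, as the interface text tells. Its arguments: {"type":"object","properties":{"rows":{"type":"array"},"grip":{"type":"number"},"squeeze":{"type":"number"}},"required":["rows"]}

```bash
mkdir -p pics; ls; python3 - <<'E'
from station import monitor, vision, ticket, ctrl
import cv2
o=monitor.get_obs()
for k,v in o.items(): print(k,v)
print(ctrl.grasp_offset)
for n in ("scene","top","wrist"):
    print(n,vision.get_calibration(n))
    cv2.imwrite(f"pics/{n}0.png",vision.camera(n)[:,:,::-1])
E
```

```text
pics
t 0.0
joint_pos [71.14943756 23.60084274 -0.72790557 91.50423015  0.31991435 64.99044553
 -4.70914844]
qd [ 0.01269256  0.09520047 -0.01783255 -0.05549034 -0.03276635  0.13205024
  0.07466854]
effort [-2.74564900e-04 -6.00618768e+01  6.81788586e-01 -2.99414921e+01
  1.36657004e-02  1.06950221e-02  4.13037604e-08]
tool_pos [ 0.1610303  -0.60350487  0.30304274]
eef_rot [[-5.20387980e-04  9.66177555e-01  2.57877223e-01]
 [ 1.54651476e-03  2.57877727e-01 -9.66176323e-01]
 [-9.99998669e-01 -1.03975614e-04 -1.62840432e-03]]
force [-0.09039161  0.57446851  0.45118151]
torque [-0.01886065 -0.04014958  0.0293414 ]
grip_width 0.08543627628510023
0.0539
scene {'intrinsics': array([[584.38367181,   0.        , 313.80272709],
       [  0.        , 584.38367181, 245.50851139],
       [  0.        ,   0.        ,   1.        ]]), 'R': array([[-0.7964139 , -0.60423095,  0.0250972 ],
       [-0.35433573,  0.4326018 , -0.82903671],
       [ 0.49007254, -0.66914919, -0.5586307 ]]), 't': array([0.43524232, 0.26081862, 0.77433366])}
top {'intrinsics': array([[475.76235121,   0.        , 329.34188414],
       [  0.        , 475.76235121, 237.50395279],
       [  0.        ,   0.        ,   1.        ]]), 'R': array([[ 0.02780911, -0.99960366, -0.00437913],
       [-0.99799566, -0.02751472, -0.05698769],
       [ 0.05684461,  0.00595513, -0.99836528]]), 't': array([-0.00816996,  0.5201066 ,  0.98358563])}
wrist {'intrinsics': array([[404.01824828,   0.        , 320.09534535],
       [  0.        , 404.01824828, 244.35800894],
       [  0.        ,   0.        ,   1.        ]]), 'tool_from_camera': array([[ 6.04303480e-04, -2.69759185e-01,  9.62927628e-01,
        -6.97109866e-02],
       [ 7.62016908e-04, -9.62927400e-01, -2.69759600e-01,
         6.88024143e-02],
       [ 9.99999527e-01,  8.96783799e-04, -3.76339318e-04,
         4.11615037e-04],
       [ 0.00000000e+00,  0.00000000e+00,  0.00000000e+00,
         1.00000000e+00]])}
```

View pics/scene0.png

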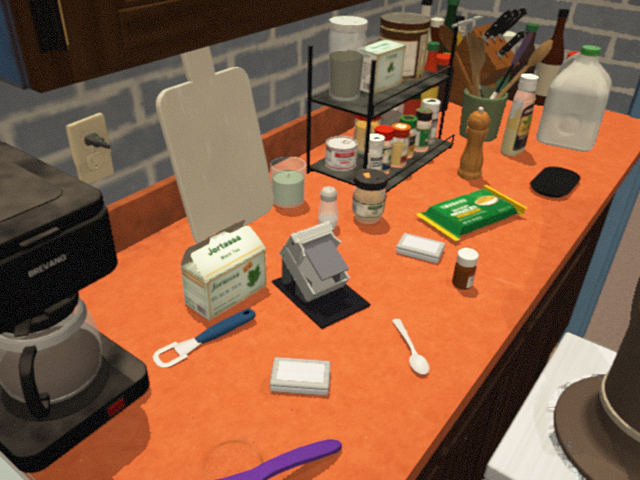

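View pics/top0.png

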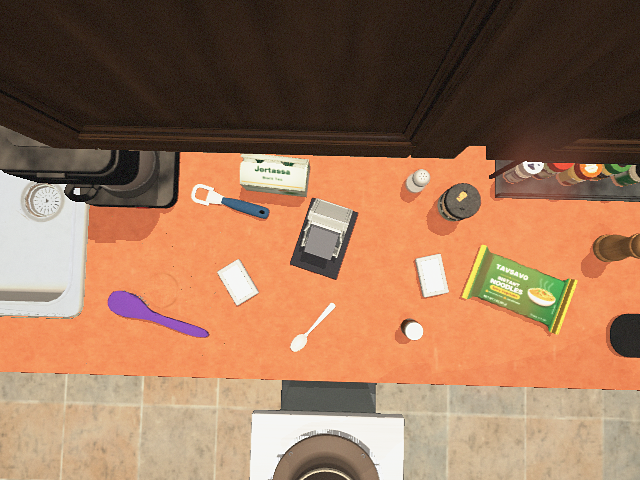

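View pics/wrist0.png

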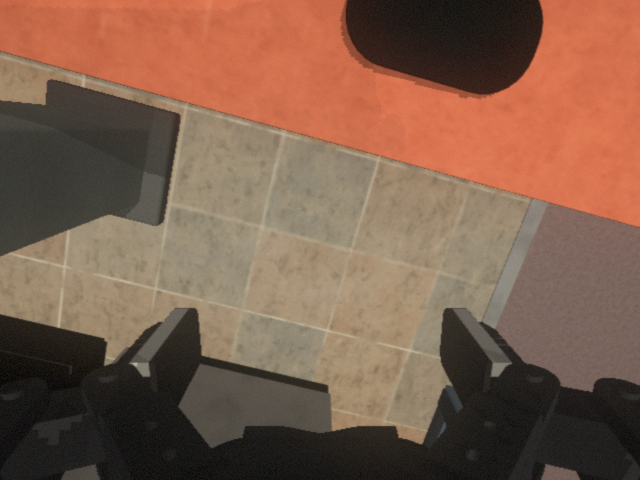

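```bash
cat > h.py <<'E'
import numpy as np, cv2
from station import monitor, vision, ticket, ctrl
def cam(name):
    c=vision.get_calibration(name); K=c["intrinsics"]
    if name=="wrist":
        o=monitor.get_obs(); T=np.array(c["tool_from_camera"]); Rt=np.array(o["eef_rot"]); 
        Rwc=Rt@T[:3,:3]; C=Rt@T[:3,3]+o["tool_pos"]
    else:
        Rwc=np.array(c["R"]).T; C=-Rwc@c["t"]
    return K,Rwc,C
def ray(cm,p):
    K,R,C=cm; p=np.atleast_2d(p).astype(float)
    d=np.c_[p,np.ones(len(p))]@np.linalg.inv(K).T@R.T
    return C,d
def onplane(cm,p,z):
    C,d=ray(cm,p); return C+d*((z-C[2])/d[:,2])[:,None]
def proj(cm,X):
    K,R,C=cm; q=(np.atleast_2d(X)-C)@R@K.T; return q[:,:2]/q[:,2:]
def tri(cms,ps):
    A=np.zeros((3,3));b=np.zeros(3)
    for cm,p in zip(cms,ps):
        C,d=ray(cm,p); d=d[0]/np.linalg.norm(d[0]); P=np.eye(3)-np.outer(d,d); A+=P;b+=P@C
    return np.linalg.solve(A,b)
def snap(name,f,crop=None,sc=1):
    cm=cam(name); im=vision.camera(name)[:,:,::-1].copy()
    cv2.imwrite(f"pics/raw_{f}.png",im)
    v=im
    if crop: x0,y0,x1,y1=crop; v=im[y0:y1,x0:x1]
    if sc!=1: v=cv2.resize(v,None,fx=sc,fy=sc,interpolation=cv2.INTER_CUBIC)
    cv2.imwrite(f"pics/{f}.png",v); return im,cm
def st():
    o=monitor.get_obs(); print("t",round(o["t"],2),"tcp",np.round(o["tool_pos"],4),"yaw_y",round(np.degrees(np.arctan2(o["eef_rot"][1][1],o["eef_rot"][0][1])),2),"F",np.round(o["force"],1),"w",round(o["grip_width"],4),"j",np.round(o["joint_pos"],0)); return o
E
python3 - <<'E'
from h import *
top=cam("top");print("top C",top[2],"scene C",cam("scene")[2])
im=cv2.imread("pics/top0.png")
hsv=cv2.cvtColor(im,cv2.COLOR_BGR2HSV)
m=((hsv[...,1]<90)&(hsv[...,2]>90)).astype(np.uint8)
for nm,(x0,y0,x1,y1) in dict(a=(205,250,270,315),b=(405,240,455,310)).items():
    s=np.zeros_like(m); s[y0:y1,x0:x1]=m[y0:y1,x0:x1]
    cs,_=cv2.findContours(s,0,2); c=max(cs,key=cv2.contourArea)
    r=cv2.minAreaRect(c); bx=cv2.boxPoints(r)
    w=onplane(top,bx,0.018); print(nm,r,np.round(w,4).tolist(),"c",w.mean(0))
    for i in range(2): 
        e=w[i+1]-w[i]; print(" edge",np.linalg.norm(e),np.degrees(np.arctan2(e[1],e[0])))
v=cv2.resize(im[185:290,275:375],None,fx=6,fy=6,interpolation=cv2.INTER_CUBIC)[:600]
cv2.imwrite("pics/topd.png",v)
s=cv2.imread("pics/scene0.png");cv2.imwrite("pics/scened.png",cv2.resize(s[215:330,260:380],None,fx=5,fy=5,interpolation=cv2.INTER_CUBIC))
E
```

```text
top C [4.63379790e-01 2.86487475e-04 1.01158164e+00] scene C [0.05957073 0.66830102 0.6378714 ]
a ((237.4117431640625, 281.8529357910156), (39.616172790527344, 26.582279205322266), 59.036251068115234) [[0.442, 0.2409, 0.018], [0.4718, 0.1944, 0.018], [0.4025, 0.1493, 0.018], [0.3729, 0.1956, 0.018]] c [0.42228847 0.19504586 0.018     ]
 edge 0.05519091652774954 -57.322323417648406
 edge 0.08275295355775904 -146.94557428957586
b ((431.4073181152344, 275.234130859375), (40.020057678222656, 26.40066909790039), 77.90524291992188) [[0.4811, -0.1721, 0.018], [0.4942, -0.2257, 0.018], [0.4134, -0.2442, 0.018], [0.4005, -0.1909, 0.018]] c [ 0.44730837 -0.20821959  0.018     ]
 edge 0.05513870378270625 -76.341559385736
 edge 0.0828418002257396 -167.04934156484768
```

View pics/topd.png

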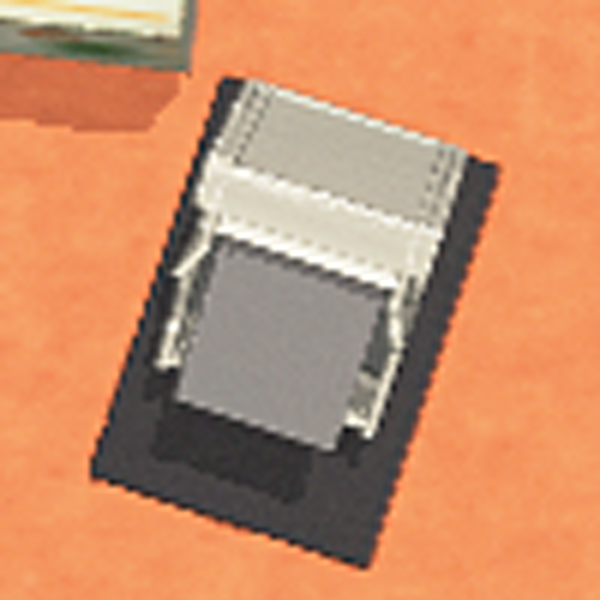

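View pics/scened.png

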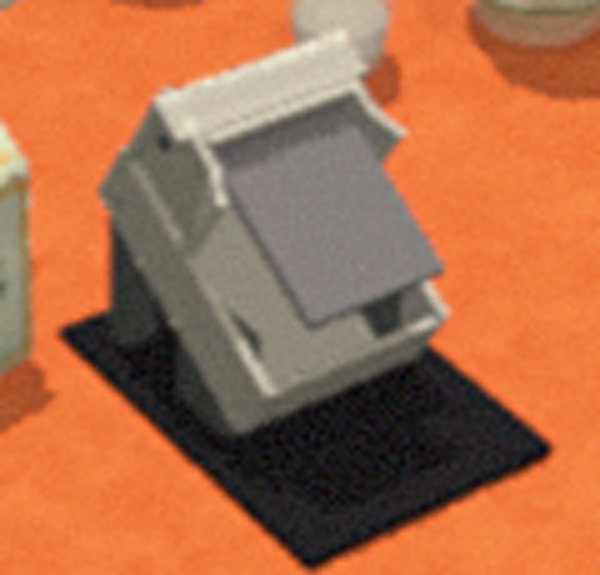

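```bash
python3 - <<'E'
from h import *
top=cam("top")
p=np.array([(228,75),(500,162),(370,570),(92,478)])/6-.5+[275.5-.0,185.5]
p=np.array([(228,75),(500,162),(370,570),(92,478)])/6+[275,185]-.4
for z in (0.003,0.006,):
    w=onplane(top,p,z); print(z,np.round(w,4).tolist(),w.mean(0))
    for i,j in ((0,1),(3,2),(3,0),(2,1)):
        e=w[j]-w[i]; print(np.linalg.norm(e),np.degrees(np.arctan2(e[1],e[0])))
sc=cam("scene")
# platform corners by zoom pics
pt=np.array([(222,238),(395,292),(335,450),(180,402)])/6+[275,185]-.4
# triangulate front corners of platform
ps=np.array([(440,270),(315,325)])/5+[260,215]-.4
for a,b in ((2,0),(3,1)): 
    X=tri([top,sc],[pt[a],ps[b]]);print(X,proj(top,X)-pt[a],proj(sc,X)-ps[b])
E
```

```text
0.003 [[0.6062, 0.0444, 0.003], [0.5777, -0.053, 0.003], [0.4322, -0.0108, 0.003], [0.4618, 0.0881, 0.003]] [0.51945097 0.01718353 0.003     ]
0.10150751960567161 -106.27048230029718
0.10326795283176754 -106.6579276988055
0.15085680666532955 -16.84514299392954
0.151547730108893 -16.177837581858736
0.006 [[0.6057, 0.0443, 0.006], [0.5774, -0.0529, 0.006], [0.4323, -0.0108, 0.006], [0.4618, 0.0879, 0.006]] [0.51928419 0.01713327 0.006     ]
0.10120558811387956 -106.27048230029712
0.10296078497687434 -106.65792769880548
0.15040808699549243 -16.845142993929542
0.15109695530514233 -16.17783758185873
[0.47440479 0.00319116 0.06728136] [[-0.31568013 -0.54672558]] [[0.75442027 0.06487585]]
[0.48843708 0.05462956 0.0681622 ] [[-0.21195998 -0.35144524]] [[0.50365769 0.05522852]]
```

Call:
arm_command:
  rows:
    - [[0,3.7,-2.7],0]
    - [[0,3.7,-2.7],0]
    - [[0,3.7,-2.7],0]
    - [[0,3.7,-2.7],0]
    - [[0,3.7,-2.7],0]
    - [[0,3.7,-2.7],0]
    - [[0,3.7,-2.7],0]
    - [[0,3.7,-2.7],0]
    - [[0,3.7,-2.7],0]
    - [[0,3.7,-2.7],0]
  grip: 1

```text
t: 1.15
tool_pos: [0.4498, -0.246, 0.3039]
eef_rot: [[0.0, 0.966, 0.258], [-0.0, 0.258, -0.966], [-1.0, -0.0, 0.0]]
force: [0.4, -0.7, -0.6]
grip_width: 0.0852
```

Call:
arm_command:
  rows:
    - [[0,0,0],-8.5]
    - [[0,0,0],-8.5]
    - [[0,0,0],-8.5]
    - [[0,0,0],-8.5]
    - [[0,0,0],-8.5]
    - [[0,0,0],-8.5]
    - [[0,0,0],-8.5]
    - [[0,0,0],-8.5]
    - [[0,0,0],-8.5]
    - [[0,0,0],-8.5]

```text
t: 2.15
tool_pos: [0.4488, -0.2476, 0.3037]
eef_rot: [[-0.0, -0.179, 0.984], [0.0, 0.984, 0.179], [-1.0, 0.0, -0.0]]
force: [-0.1, -0.2, -0.2]
grip_width: 0.0854
```

Call:
arm_command:
  rows:
    - [[0,4.25,1.6],0]
    - [[0,4.25,1.6],0]
    - [[0,4.25,1.6],0]
    - [[0,4.25,1.6],0]
    - [[0,4.25,1.6],0]
    - [[0,4.25,1.6],0]
    - [[0,0,0],-8]
    - [[0,0,0],-8]
    - [[0,0,0],-8]
    - [[0,0,0],-8]

```text
t: 3.15
tool_pos: [0.4994, 0.0203, 0.3037]
eef_rot: [[-0.0, -0.673, 0.74], [-0.0, 0.74, 0.673], [-1.0, 0.0, -0.0]]
force: [-0.1, 1.1, 0.2]
grip_width: 0.0855
```

Call:
arm_command:
  rows:
    - [[0,0,0],-8]
    - [[0,0,0],-8]
    - [[0,0,0],-8]
    - [[0,0,0],-7.2]
    - [[0,0,0],0]

```text
t: 3.65
tool_pos: [0.4994, 0.02, 0.3036]
eef_rot: [[-0.001, -0.957, 0.289], [0.0, 0.289, 0.957], [-1.0, 0.001, 0.0]]
force: [-0.1, 0.5, 0.0]
grip_width: 0.0852
```

```bash
python3 - <<'E'
from h import *
st(); snap("wrist","w1")
E
```

```text
t 3.65 tcp [0.4994 0.02   0.3036] yaw_y 163.23 F [-0.1  0.5  0. ] w 0.0852 j [ 32.  17. -48. 106.  15.  63.  52.]
```

View pics/w1.png

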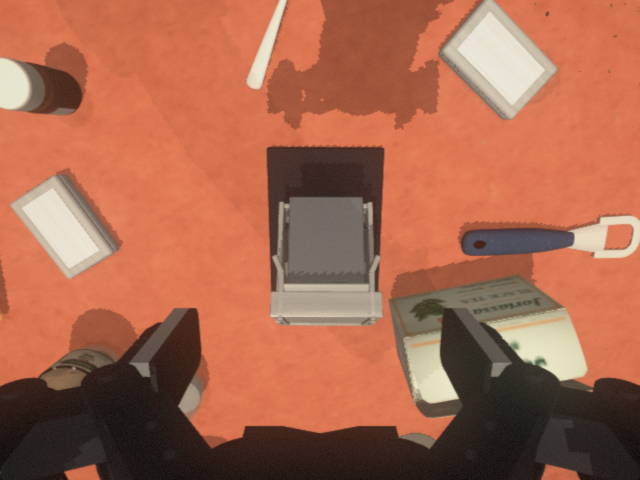

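```bash
python3 - <<'E'
import cv2
im=cv2.imread("pics/w1.png")
cv2.imwrite("pics/w1z.png",cv2.resize(im[135:335,255:395],None,fx=3,fy=3,interpolation=cv2.INTER_CUBIC)[:600])
E
```

```text
(no output)
```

View pics/w1z.png

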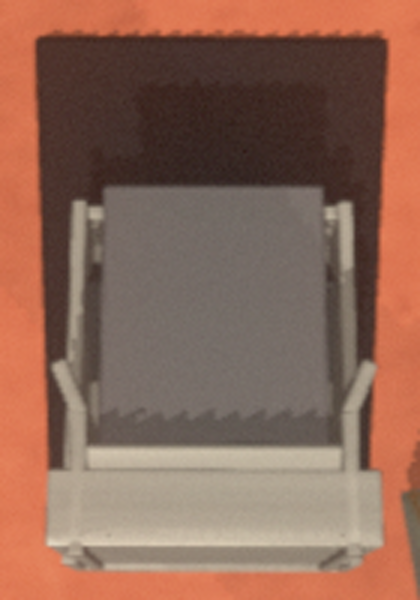

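```bash
python3 - <<'E'
from h import *
cm=cam("wrist")
f=lambda l:(np.array(l)+.5)/3-.5+[255,135]
F=onplane(cm,f([(37,37),(387,39),(52,440),(370,440)]),0.004); print("foot",np.round(F,4).tolist(),np.linalg.norm(F[1]-F[0]))
e=F[0]-F[1];print("yaw foot",np.degrees(np.arctan2(e[1],e[0]))-90, )
P=onplane(cm,f([(104,186),(323,186)]),0.0688);e=P[0]-P[1];print("plat",np.round(P,4).tolist(),np.linalg.norm(e),np.degrees(np.arctan2(e[1],e[0])))
L=onplane(cm,f([(48,471),(382,472)]),.092+.012+.006);e=L[0]-L[1];print("lip",np.round(L,4).tolist(),np.linalg.norm(e),np.degrees(np.arctan2(e[1],e[0])))
for yaw in (-16.7,):
    a=np.radians(yaw);dx=np.array([np.cos(a),np.sin(a)]);dy=np.array([-dx[1],dx[0]])
    print("org from plat",P.mean(0)[:2]+.0362*dx, "lip", L.mean(0)[:2]-.0173*dx,"foot",F[:2].mean(0)[:2]+.075*dx)
    # tins from wrist
im=cv2.imread("pics/w1.png");hsv=cv2.cvtColor(im,cv2.COLOR_BGR2HSV)
m=((hsv[...,1]<90)&(hsv[...,2]>90)).astype(np.uint8)
for nm,(x0,y0,x1,y1) in dict(a=(430,0,570,130),b=(0,165,125,285)).items():
    s=np.zeros_like(m); s[y0:y1,x0:x1]=m[y0:y1,x0:x1]
    cs,_=cv2.findContours(s,0,2); c=max(cs,key=cv2.contourArea)
    bx=cv2.boxPoints(cv2.minAreaRect(c)); w=onplane(cm,bx,0.018); print(nm,"c",w.mean(0))
    for i in range(2): 
        e=w[i+1]-w[i]; print(" edge",np.linalg.norm(e),np.degrees(np.arctan2(e[1],e[0])))
E
```

```text
foot [[0.4336, -0.0092, 0.004], [0.4644, 0.0899, 0.004], [0.5554, -0.046, 0.004], [0.5856, 0.0527, 0.004]] 0.10379661257608708
yaw foot -197.30304326397993
plat [[0.4734, 0.0036, 0.0688], [0.4895, 0.0565, 0.0688]] 0.055316614923266005 -106.98680229583326
lip [[0.5278, -0.0248, 0.11], [0.5508, 0.0496, 0.11]] 0.0779053495838466 -107.17581660394798
org from plat [0.5161112  0.01968508] lip [0.52275165 0.017389  ] foot [0.52082486 0.01880881]
a c [0.42357488 0.19388032 0.018     ]
 edge 0.055450641758676714 117.52081962747116
 edge 0.08450324021620934 34.150142696437754
b c [ 0.4468287  -0.20458158  0.018     ]
 edge 0.0601961144070877 105.91190601211342
 edge 0.08443591453843749 13.007774087930594
```

Call:
arm_command:
  rows:
    - [[0,3.47,3.16],0]
    - [[0,3.47,3.16],0]
    - [[0,3.47,3.16],0]
    - [[0,3.47,3.16],0]
    - [[0,0,0],-8.4]
    - [[0,0,0],-8.4]
    - [[0,0,0],-8.4]
    - [[0,0,0],-8.4]
    - [[0,0,0],-8.4]
    - [[0,0,0],-8.4]

```text
t: 4.7
tool_pos: [0.4033, 0.1813, 0.3039]
eef_rot: [[0.0, -0.832, -0.554], [-0.0, -0.554, 0.832], [-1.0, 0.0, -0.0]]
force: [-0.5, 1.2, 0.7]
grip_width: 0.0856
```

Call:
arm_command:
  rows:
    - [[4.5,0,0],0]
    - [[4.5,0,0],0]
    - [[3,0,0],0]
    - [[0,0,0],0]

```text
t: 5.1
tool_pos: [0.4015, 0.1803, 0.1809]
eef_rot: [[-0.006, -0.835, -0.55], [-0.002, -0.55, 0.835], [-1.0, 0.006, 0.002]]
force: [-0.3, 0.1, 0.1]
grip_width: 0.0853
```

```bash
python3 - <<'E'
from h import *
st(); im,cm=snap("wrist","w2")
hsv=cv2.cvtColor(im,cv2.COLOR_BGR2HSV)
m=((hsv[...,1]<90)&(hsv[...,2]>90)).astype(np.uint8); m[330:]=0
cs,_=cv2.findContours(m,0,2); c=max(cs,key=cv2.contourArea)
bx=cv2.boxPoints(cv2.minAreaRect(c)); print(bx.round());w=onplane(cm,bx,0.018); print("c",w.mean(0))
for i in range(2): 
        e=w[i+1]-w[i]; print(" edge",np.linalg.norm(e),np.degrees(np.arctan2(e[1],e[0])))
E
```

```text
t 5.1 tcp [0.4015 0.1803 0.1809] yaw_y -146.6 F [-0.3  0.1  0.1] w 0.0853 j [ 16.  25. -56. 121.  28.  49.  66.]
[[279. 329.]
 [279. 221.]
 [367. 221.]
 [367. 329.]]
c [0.41458161 0.19103241 0.018     ]
 edge 0.06987941779924185 -148.09277824768236
 edge 0.051790223573120485 123.4100833900112
```

View pics/w2.png

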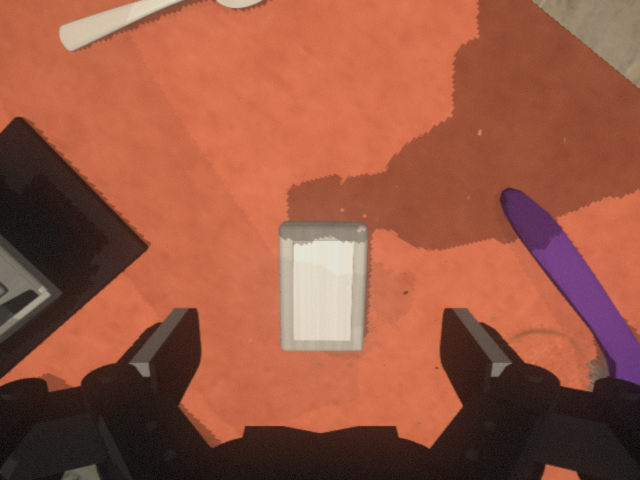

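```bash
python3 - <<'E'
from h import *
cm=cam("wrist"); o=monitor.get_obs()
w=onplane(cm,[(323,224),(322,350),(279,290),(366,290)],0.018); R=np.array(o["eef_rot"])
print(np.round((w-o["tool_pos"])@R,4), w[:2].mean(0))
E
```

```text
[[ 0.1651  0.0148  0.0014]
 [ 0.1648 -0.0691  0.0009]
 [ 0.1649 -0.0273 -0.0259]
 [ 0.165  -0.0273  0.0283]] [0.42382478 0.19711601 0.018     ]
```

Call:
arm_command:
  rows:
    - [[3.5,-0.2,0.1],0]
    - [[3.5,0,0],0]
    - [[2.5,0,0],0]
    - [[1.0,0,0],0]
    - [[0,0,0],0]
    - [[0,0,0],0]

```text
t: 5.75
tool_pos: [0.4055, 0.1839, 0.0804]
eef_rot: [[0.002, -0.834, -0.552], [0.001, -0.552, 0.834], [-1.0, -0.002, -0.001]]
force: [-0.1, 0.2, 0.3]
grip_width: 0.0855
```

```bash
python3 - <<'E'
from h import *
st(); im,cm=snap("wrist","w3")
E
```

```text
t 5.75 tcp [0.4055 0.1839 0.0804] yaw_y -146.5 F [-0.1  0.2  0.3] w 0.0855 j [  6.  34. -46. 124.  42.  37.  54.]
```

View pics/w3.png

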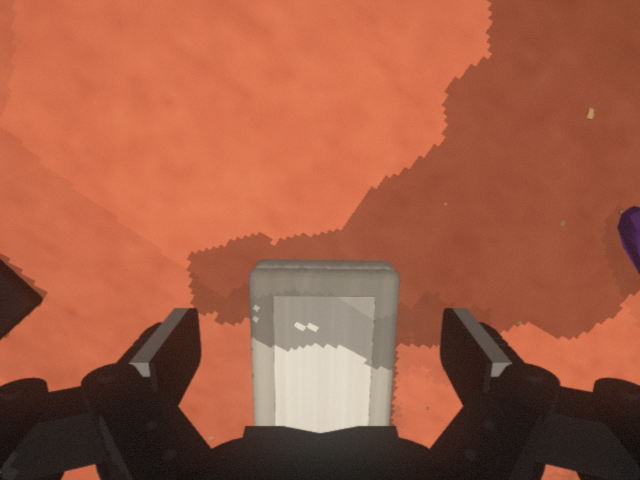

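Call:
arm_command:
  rows:
    - [[0.8,0,0],0]
    - [[0,0,0],0]
    - [[0,0,0],0]

```text
t: 6.1
tool_pos: [0.4045, 0.1832, 0.071]
eef_rot: [[0.0, -0.834, -0.552], [-0.0, -0.552, 0.834], [-1.0, -0.0, -0.0]]
force: [-0.5, 0.7, -0.0]
grip_width: 0.0855
```

Call:
arm_command:
  rows:
    - [[0,0,0],0]
    - [[0,0,0],0]
    - [[0,0,0],0]
    - [[0,0,0],0]
    - [[0,0,0],0]
    - [[0,0,0],0]
  grip: 0
  squeeze: 40

```text
t: 6.7
tool_pos: [0.4045, 0.1834, 0.0712]
eef_rot: [[0.0, -0.833, -0.553], [-0.0, -0.553, 0.833], [-1.0, -0.0, -0.0]]
force: [-0.7, -1.0, 5.4]
grip_width: 0.0529
```

```bash
python3 - <<'E'
from h import *
o=st(); im,cm=snap("wrist","w4")
hood=np.array([.5185,.0184,.092])
E
```

```text
t 6.7 tcp [0.4045 0.1834 0.0712] yaw_y -146.45 F [-0.7 -1.   5.4] w 0.0529 j [  5.  35. -45. 125.  43.  37.  53.]
```

View pics/w4.png

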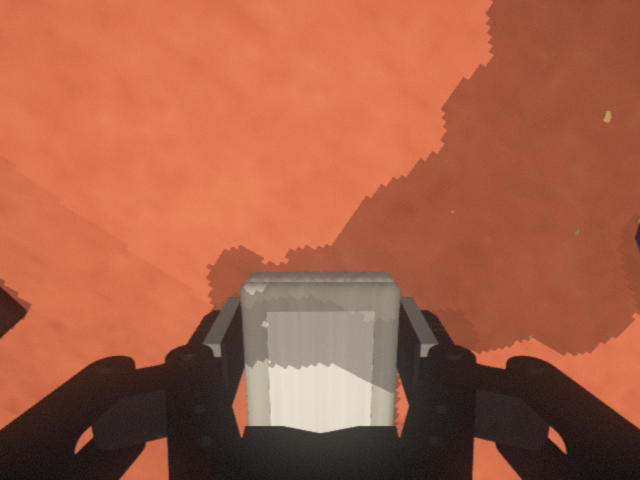

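Call:
arm_command:
  rows:
    - [[-1,0,0],0]
    - [[-3,0,0],0]
    - [[-4.5,0,0],0]
    - [[-4.5,0,0],0]
    - [[-2,0,0],8.4]
    - [[0,0,0],8.4]
    - [[0,0,0],8.4]
    - [[0,0,0],8.4]
    - [[0,0,0],8.4]
    - [[0,0,0],8.5]

```text
t: 7.75
tool_pos: [0.4041, 0.1834, 0.2214]
eef_rot: [[-0.0, -0.955, 0.297], [0.0, 0.297, 0.955], [-1.0, 0.0, 0.0]]
force: [0.1, -0.7, -1.5]
grip_width: 0.0531
```

Call:
arm_command:
  rows:
    - [[0,-2,-2],0]
    - [[0,-2.5,-2.5],0]
    - [[0,-3,-3],0]
    - [[0,-3,-3],0]
    - [[0,-2,-2],0]
    - [[0,0,0],0]

```text
t: 8.35
tool_pos: [0.4888, 0.0231, 0.221]
eef_rot: [[-0.0, -0.955, 0.297], [-0.001, 0.297, 0.955], [-1.0, -0.0, -0.001]]
force: [-0.8, 0.0, -1.0]
grip_width: 0.053
```

```bash
python3 - <<'E'
from h import *
st(); im,cm=snap("wrist","w5"); snap("scene","s5",(240,150,440,350),3)
E
```

```text
t 8.35 tcp [0.4888 0.0231 0.221 ] yaw_y 162.69 F [-0.8  0.  -1. ] w 0.053 j [ 27.  21. -43. 113.  18.  52.  47.]
```

View pics/w5.png

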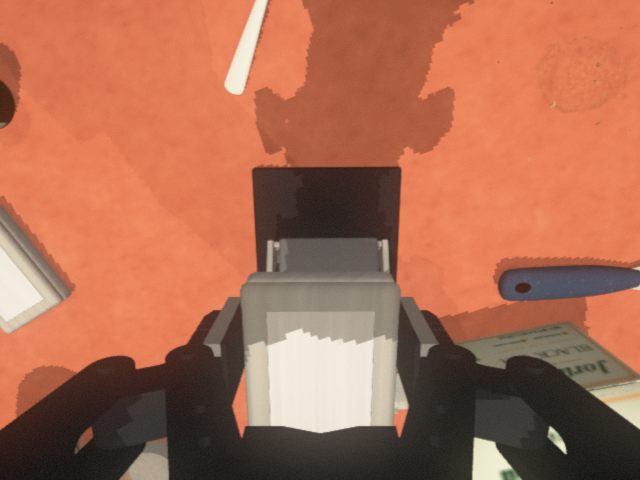

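View pics/s5.png

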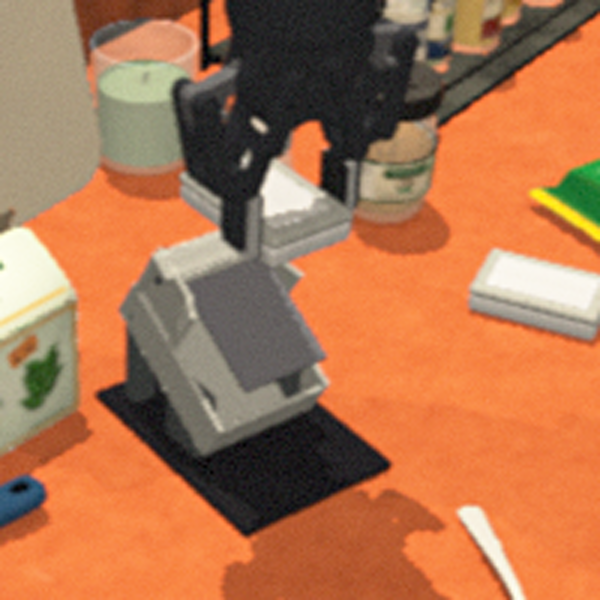

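```bash
python3 - <<'E'
from h import *
cm=cam("wrist");o=monitor.get_obs();R=np.array(o["eef_rot"])
im=cv2.imread("pics/raw_w5.png");g=cv2.cvtColor(im,cv2.COLOR_BGR2GRAY)
hsv=cv2.cvtColor(im,cv2.COLOR_BGR2HSV)
for r in (180,200,215,250): 
    s=hsv[r,200:450,1]; idx=np.where(s<110)[0]+200; print(r,idx.min(),idx.max())
for r,z in ((180,.004),(215,.004)):
    s=hsv[r,200:450,1]; idx=np.where(s<110)[0]+200
    w=onplane(cm,[(idx.min()-.5,r),(idx.max()+.5,r)],z); print(np.round((w-o["tool_pos"])@R,4))
w=onplane(cm,[(266.5,241),(389.5,241)],.036); q=(w-o["tool_pos"])@R;print(np.round(q,4))
cv2.imwrite("pics/w5z.png",cv2.resize(im[220:290,240:420],None,fx=4,fy=4,interpolation=cv2.INTER_CUBIC))
E
```

```text
180 256 397
200 256 397
215 256 397
250 258 395
[[ 0.2171  0.0346 -0.0455]
 [ 0.2171  0.0347  0.0547]]
[[ 0.2171  0.0095 -0.0466]
 [ 0.2171  0.0095  0.056 ]]
[[ 0.1851 -0.0013 -0.0349]
 [ 0.1851 -0.0013  0.0454]]
```

View pics/w5z.png

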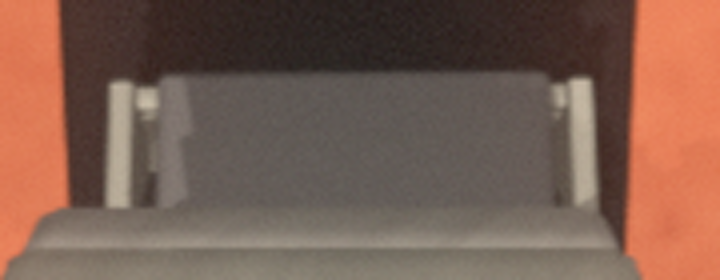

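```bash
python3 - <<'E'
from h import *
cm=cam("wrist");o=monitor.get_obs();R=np.array(o["eef_rot"])
f=lambda p,z:((onplane(cm,p,z)-o["tool_pos"])@R).round(4)
print("plat front",f([(279.7,238),(377,238)],.0688)," origin at y -",.0362)
print("foot front",f([(253,167.5),(401,167.5)],.004)," - .075")
print("tin front",f([(246,282),(399,282)],.221-.053),f([(253,272),(390,272)],.221-.071))
E
```

```text
plat front [[ 0.1523  0.0093 -0.0229]
 [ 0.1523  0.0093  0.0324]]  origin at y - 0.0362
foot front [[ 0.2171  0.0433 -0.0469]
 [ 0.2171  0.0434  0.0567]]  - .075
tin front [[ 0.0531  0.0206 -0.024 ]
 [ 0.0531  0.0206  0.0256]] [[ 0.0711  0.0176 -0.0247]
 [ 0.0711  0.0177  0.0258]]
```

Call:
arm_command:
  rows:
    - [[0,0.55,0.48],0]
    - [[2,0,0],0]
    - [[1,0,0],0]
    - [[0.8,0,0],0]
    - [[0.8,0,0],0]
    - [[0.8,0,0],0]
    - [[0.6,0,0],0]
    - [[0.5,0,0],0]
    - [[0,0,0],0]

```text
t: 9.35
tool_pos: [0.4829, 0.0347, 0.1559]
eef_rot: [[-0.001, -0.957, 0.29], [0.0, 0.29, 0.957], [-1.0, 0.001, -0.0]]
force: [-4.6, 1.1, 5.4]
grip_width: 0.0531
```

```bash
python3 - <<'E'
from h import *
st(); im,cm=snap("wrist","w6"); snap("scene","s6",(240,150,440,350),3)
E
```

```text
t 9.35 tcp [0.4829 0.0347 0.1559] yaw_y 163.14 F [-4.6  1.1  5.4] w 0.0531 j [ 22.  27. -40. 117.  24.  45.  41.]
```

View pics/w6.png

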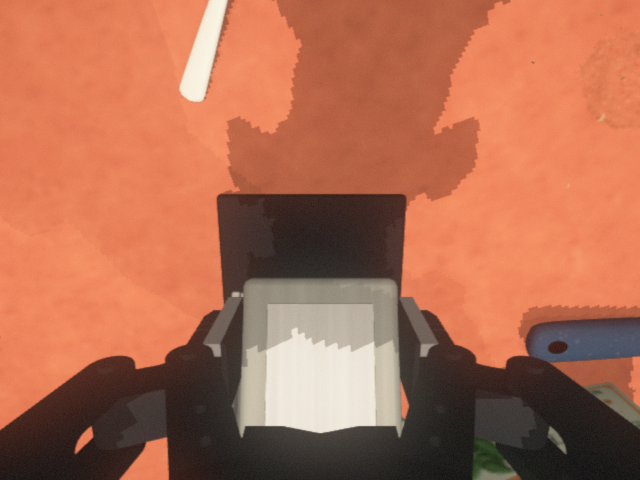

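View pics/s6.png

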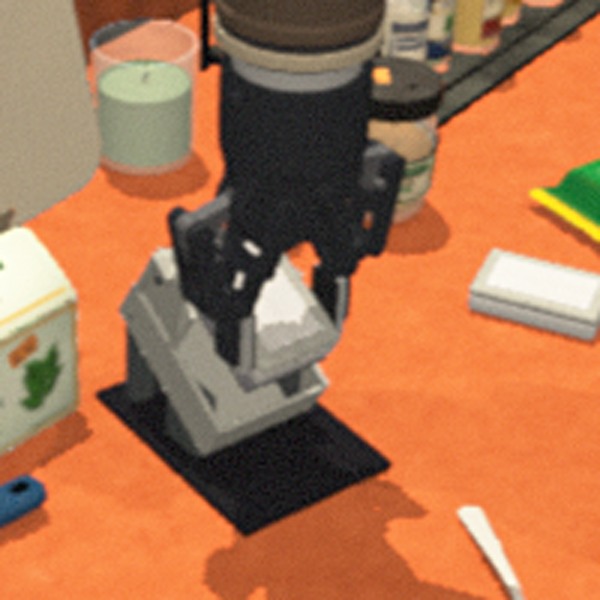

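```bash
python3 - <<'E'
from h import *
o=st();cm=cam("wrist");R=np.array(o["eef_rot"])
im=cv2.imread("pics/raw_w6.png");hsv=cv2.cvtColor(im,cv2.COLOR_BGR2HSV)
for r in (205,225,250,270):
    idx=np.where(hsv[r,150:470,2]<75)[0]+150
    w=onplane(cm,[(idx.min()-.5,r),(idx.max()+.5,r)],.004); print(r,idx.min(),idx.max(),((w-o["tool_pos"])@R).round(4))
print(((onplane(cm,[(218,195),(404,195)],.004)-o["tool_pos"])@R).round(4))
cv2.imwrite("pics/w6z.png",cv2.resize(im[185:345,210:420],None,fx=3.5,fy=3.5,interpolation=cv2.INTER_CUBIC))
E
```

```text
t 9.45 tcp [0.4829 0.0347 0.156 ] yaw_y 163.14 F [-4.7  2.1  4.2] w 0.0533 j [ 22.  27. -40. 117.  24.  45.  41.]
205 242 403 [[ 0.152   0.0283 -0.0435]
 [ 0.152   0.0283  0.0463]]
225 238 395 [[ 0.152   0.0169 -0.0464]
 [ 0.152   0.017   0.0425]]
250 234 389 [[ 0.152   0.0023 -0.0495]
 [ 0.152   0.0023  0.0398]]
270 232 393 [[ 0.152  -0.0098 -0.0513]
 [ 0.152  -0.0098  0.0427]]
[[ 0.1521  0.0338 -0.0562]
 [ 0.152   0.0339  0.0463]]
```

View pics/w6z.png

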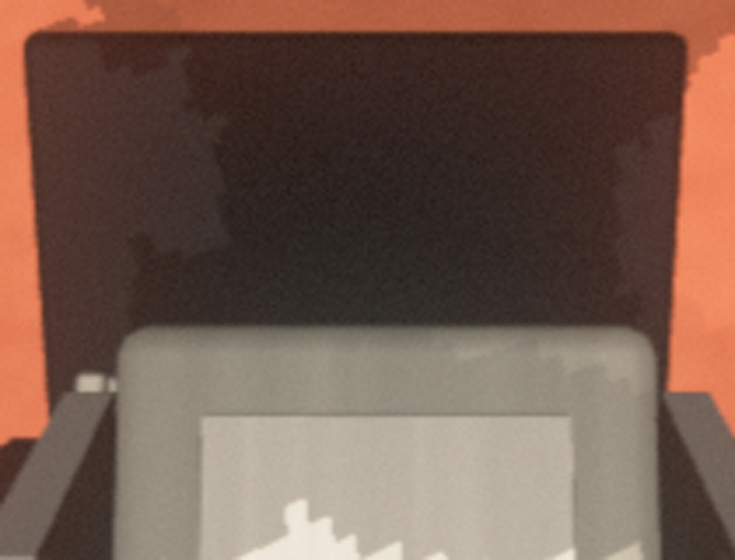

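Call:
arm_command:
  rows:
    - [[0.3,0,-0.25],0]
    - [[0.25,0,-0.25],0]
    - [[0,0,0],0]
    - [[0,0,0],0]

```text
t: 9.85
tool_pos: [0.4825, 0.0303, 0.1511]
eef_rot: [[0.001, -0.957, 0.29], [0.001, 0.29, 0.957], [-1.0, -0.001, 0.001]]
force: [-4.0, 3.8, 6.6]
grip_width: 0.0533
```

Call:
arm_command:
  rows:
    - [[0,0.4,0],0]
    - [[0.3,0.5,0],0]
    - [[0.3,0.2,0],0]
    - [[0,0,0],0]
    - [[0,0,0],0]

```text
t: 10.35
tool_pos: [0.4716, 0.0318, 0.1442]
eef_rot: [[-0.0, -0.957, 0.292], [-0.0, 0.292, 0.957], [-1.0, 0.0, -0.0]]
force: [-0.6, -0.0, 0.5]
grip_width: 0.0533
```

```bash
python3 - <<'E'
from h import *
o=st(); im,cm=snap("wrist","w7"); snap("scene","s7",(260,190,400,330),4)
R=np.array(o["eef_rot"])
E
```

```text
t 10.35 tcp [0.4716 0.0318 0.1442] yaw_y 163.04 F [-0.6 -0.   0.5] w 0.0533 j [ 22.  27. -39. 119.  25.  43.  40.]
```

View pics/w7.png

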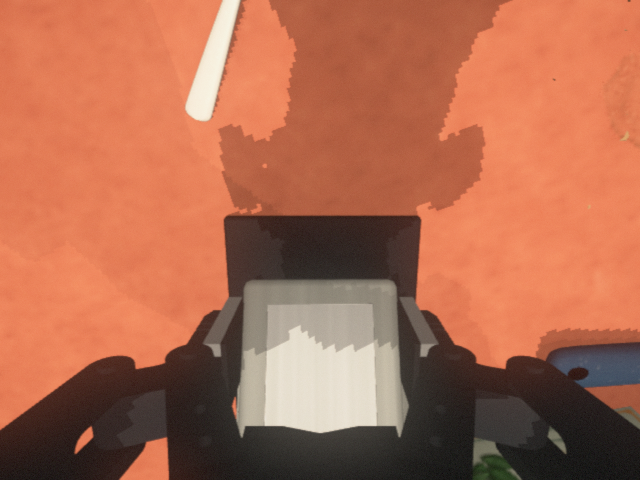

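View pics/s7.png

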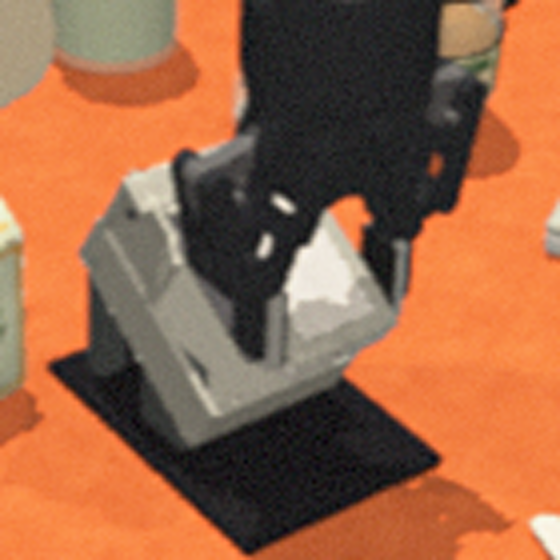

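```bash
cat >> h.py <<'E'
def where(fl,fr,tipoff=.0622,foot2org=.0702):
    """foot front corners px -> grip centre in hood frame (mm)"""
    o=monitor.get_obs();cm=cam("wrist");R=np.array(o["eef_rot"])
    q=(onplane(cm,[fl,fr],.004)-o["tool_pos"])@R
    e=q[1]-q[0]; print("foot width",np.linalg.norm(e).round(4),"skew deg",np.degrees(np.arctan2(e[1],e[2])).round(2))
    m=q.mean(0); dxg=(m[1]-foot2org)*1000; zg=(o["tool_pos"][2]-tipoff)*1000-92
    print("lateral of slot in tool z mm",round(m[2]*1000,1),"G disp x",dxg.round(1),"-> hood x,z",round(dxg*.866+zg*.5,1),round(-dxg*.5+zg*.866,1))
E
python3 - <<'E'
from h import *
where((225.5,215.5),(420,216))
im=cv2.imread("pics/raw_w7.png");cv2.imwrite("pics/w7z.png",cv2.resize(im[205:345,210:430],None,fx=3.5,fy=3.5,interpolation=cv2.INTER_CUBIC))
E
```

```text
foot width 0.103 skew deg -0.11
lateral of slot in tool z mm 1.5 G disp x -45.6 -> hood x,z -44.4 14.3
```

View pics/w7z.png

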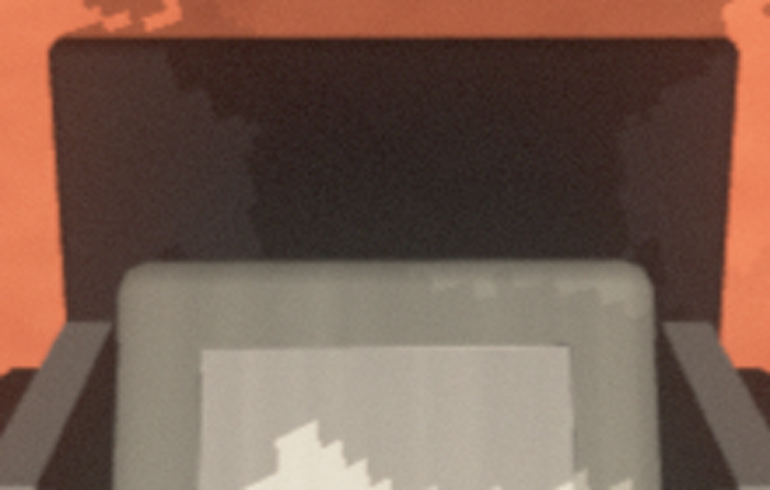

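Call:
arm_command:
  rows:
    - [[0.1,0.15,0.12],0]
    - [[0.46,-0.27,0],0]
    - [[0.46,-0.27,0],0]
    - [[0.46,-0.27,0],0]
    - [[0.46,-0.27,0],0]
    - [[0.46,-0.27,0],0]
    - [[0,0,0],0]
    - [[0,0,0],0]
  squeeze: 60

```text
t: 11.25
tool_pos: [0.4836, 0.0298, 0.1203]
eef_rot: [[-0.0, -0.957, 0.291], [0.0, 0.291, 0.957], [-1.0, 0.0, 0.0]]
force: [-1.7, 3.0, 3.6]
grip_width: 0.0527
```

```bash
python3 - <<'E'
from h import *
o=st(); im,cm=snap("wrist","w8"); snap("scene","s8",(260,190,400,330),4)
E
```

```text
t 11.25 tcp [0.4836 0.0298 0.1203] yaw_y 163.06 F [-1.7  3.   3.6] w 0.0527 j [ 20.  30. -37. 118.  27.  41.  38.]
```

View pics/w8.png

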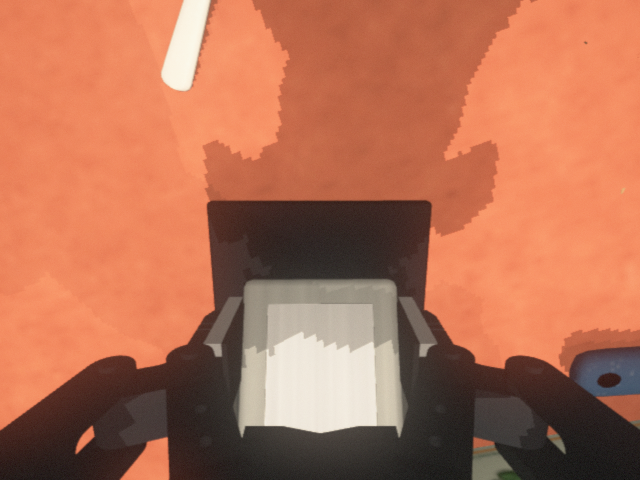

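View pics/s8.png

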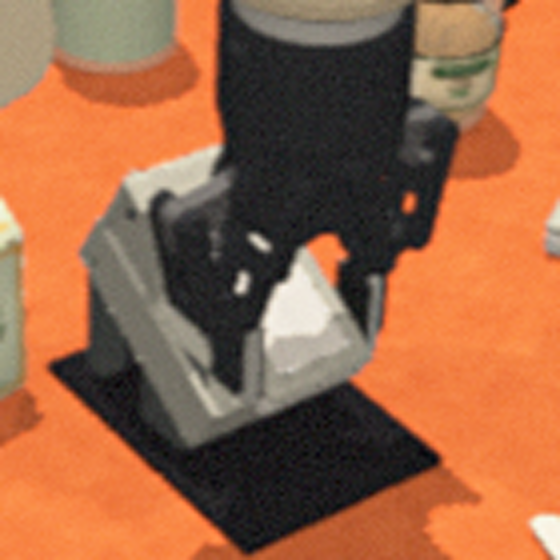

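```bash
python3 - <<'E'
from h import *
where((207.5,201),(431.5,201))
E
```

```text
foot width 0.1041 skew deg 0.04
lateral of slot in tool z mm -0.2 G disp x -33.7 -> hood x,z -46.0 -12.3
```

Call:
arm_command:
  rows:
    - [[-0.2,-0.35,0],0]
    - [[-0.2,-0.35,0],0]
    - [[-0.2,-0.35,0],0]
    - [[0,0,0],0]

```text
t: 11.75
tool_pos: [0.4919, 0.0272, 0.1259]
eef_rot: [[-0.004, -0.957, 0.291], [0.001, 0.291, 0.957], [-1.0, 0.004, -0.001]]
force: [-6.5, 4.9, 2.6]
grip_width: 0.0528
```

Call:
arm_command:
  rows:
    - [[-0.2,-0.35,0],0]
    - [[-0.2,-0.35,0],0]
    - [[0,0,0],0]
    - [[0,0,0],0]

```text
t: 12.15
tool_pos: [0.4985, 0.0252, 0.1298]
eef_rot: [[-0.004, -0.957, 0.291], [0.001, 0.291, 0.957], [-1.0, 0.004, -0.001]]
force: [-6.2, 5.7, 1.7]
grip_width: 0.0523
```

```bash
python3 - <<'E'
from h import *
o=st(); im,cm=snap("wrist","w9"); snap("scene","s9",(260,190,400,330),4)
E
```

```text
t 12.15 tcp [0.4985 0.0252 0.1298] yaw_y 163.09 F [-6.2  5.7  1.7] w 0.0523 j [ 21.  30. -38. 116.  27.  43.  40.]
```

View pics/w9.png

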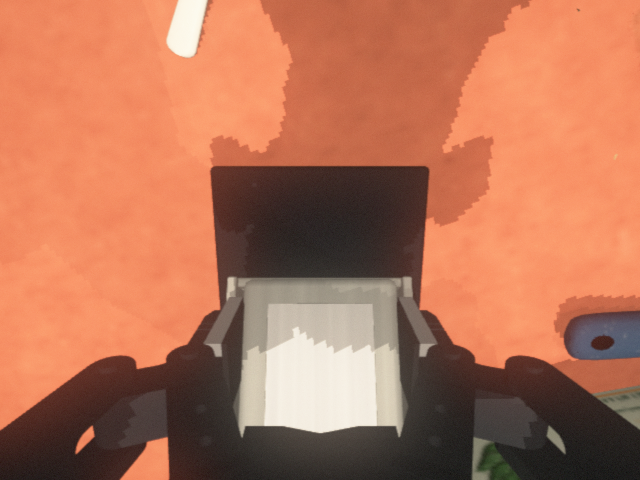

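View pics/s9.png

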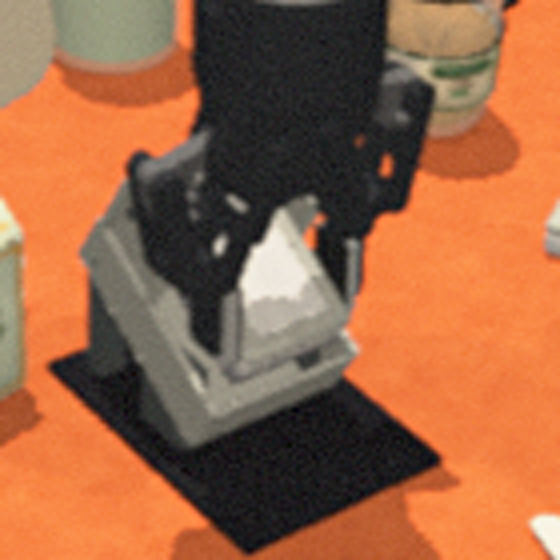

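Call:
arm_command:
  rows:
    - [[-0.15,-0.26,0.1],0]
    - [[-0.15,-0.26,0],0]
    - [[0,0,0],0]
    - [[0,0,0],0]

```text
t: 12.65
tool_pos: [0.5014, 0.0248, 0.1316]
eef_rot: [[-0.009, -0.957, 0.291], [0.0, 0.291, 0.957], [-1.0, 0.008, -0.002]]
force: [-10.8, 7.1, -3.1]
grip_width: 0.0525
```

Call:
arm_command:
  rows:
    - [[-0.1,-0.2,0],0]
    - [[-0.1,-0.2,0],0]
    - [[0,0,0],0]

```text
t: 12.95
tool_pos: [0.5018, 0.0247, 0.1319]
eef_rot: [[-0.016, -0.957, 0.29], [0.001, 0.29, 0.957], [-1.0, 0.016, -0.003]]
force: [-18.5, 10.6, -8.7]
grip_width: 0.0523
```

```bash
python3 - <<'E'
from h import *
o=st(); im,cm=snap("wrist","w10"); snap("scene","s10",(260,190,400,330),4)
E
```

```text
t 12.95 tcp [0.5018 0.0247 0.1319] yaw_y 163.17 F [-18.5  10.6  -8.7] w 0.0523 j [ 21.  30. -38. 115.  26.  44.  41.]
```

View pics/w10.png

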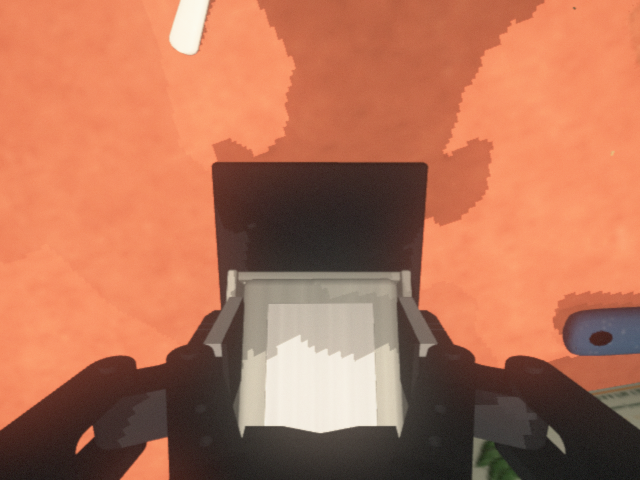

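View pics/s10.png

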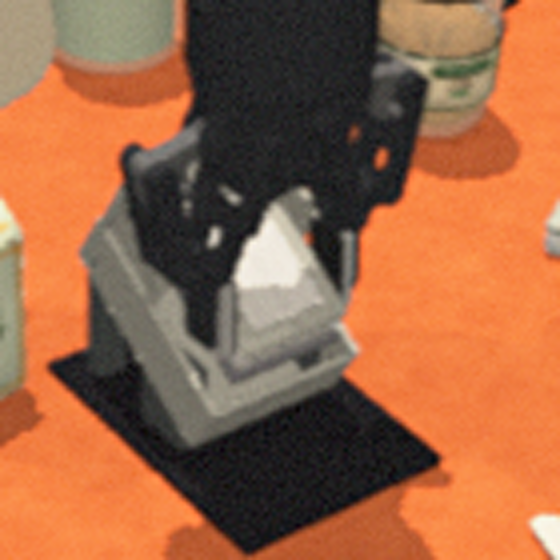

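Call:
arm_command:
  rows:
    - [[0.1,0.2,0],0]
    - [[0,0,0],0]

```text
t: 13.25
tool_pos: [0.5016, 0.0248, 0.1317]
eef_rot: [[-0.012, -0.957, 0.29], [0.001, 0.29, 0.957], [-1.0, 0.012, -0.003]]
force: [-13.5, 7.9, -6.2]
grip_width: 0.0527
```

Call:
arm_command:
  rows:
    - [[0,0,0],0]
    - [[0,0,0],0]
    - [[0,0,0],0]
    - [[0,0,0],0]
  grip: 0.85

```text
t: 13.65
tool_pos: [0.5068, 0.0229, 0.1341]
eef_rot: [[-0.002, -0.956, 0.292], [-0.001, 0.292, 0.956], [-1.0, 0.001, -0.001]]
force: [-4.7, 1.6, -2.7]
grip_width: 0.0725
```

```bash
python3 - <<'E'
from h import *
o=st(); im,cm=snap("wrist","w11"); snap("scene","s11",(260,190,400,330),4)
E
```

```text
t 13.65 tcp [0.5068 0.0229 0.1341] yaw_y 163.01 F [-4.7  1.6 -2.7] w 0.0725 j [ 21.  30. -38. 115.  26.  44.  41.]
```

View pics/w11.png

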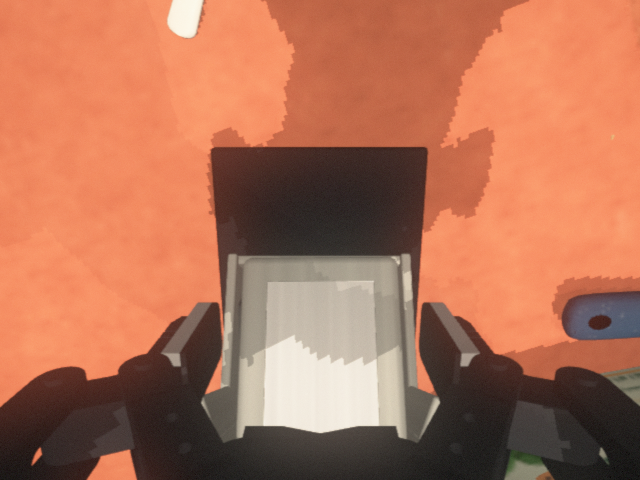

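View pics/s11.png

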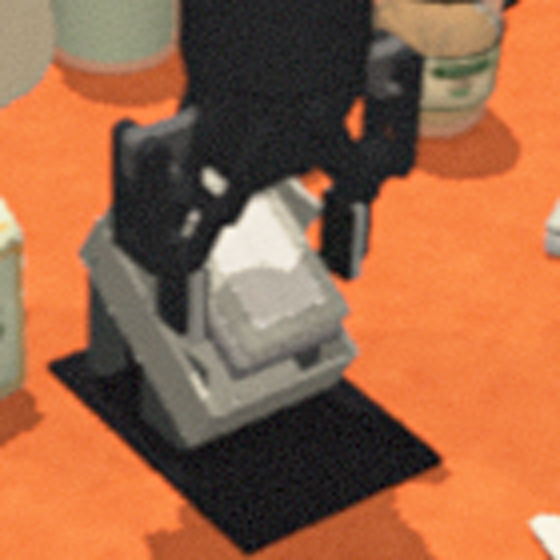

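Call:
arm_command:
  rows:
    - [[0,0.7,0],0]
    - [[-0.87,0.5,0],0]
    - [[-1.7,1.0,0],0]
    - [[-2.6,1.5,0],0]
    - [[-4,1.5,0],0]
    - [[-2,0,0],0]
    - [[0,0,0],0]
    - [[0,0,0],0]

```text
t: 14.55
tool_pos: [0.4582, 0.0382, 0.247]
eef_rot: [[0.003, -0.956, 0.292], [-0.001, 0.292, 0.956], [-1.0, -0.003, -0.0]]
force: [-0.1, -0.5, -1.1]
grip_width: 0.0723
```

```bash
python3 - <<'E'
from h import *
o=st(); im,cm=snap("wrist","w12"); snap("scene","s12",(260,190,400,330),4)
E
```

```text
t 14.55 tcp [0.4582 0.0382 0.247 ] yaw_y 163.01 F [-0.1 -0.5 -1.1] w 0.0723 j [ 28.  17. -46. 115.  15.  54.  48.]
```

View pics/w12.png

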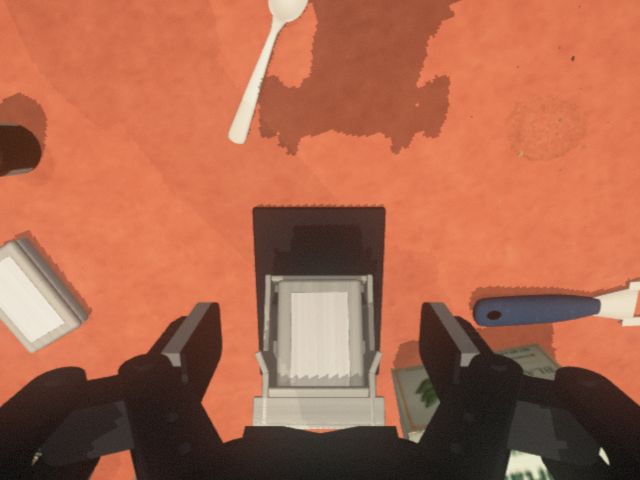

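View pics/s12.png

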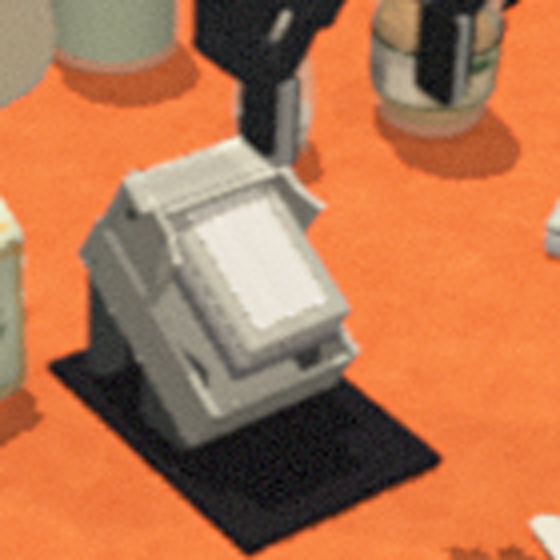

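Call:
arm_command:
  rows:
    - [[0,-0.68,-4.15],0]
    - [[0,-0.68,-4.15],0]
    - [[0,-0.68,-4.15],0]
    - [[0,-0.68,-4.15],0]
    - [[0,-0.68,-4.15],0]
    - [[0,-0.68,-4.15],0]
    - [[0,0,0],-7.5]
    - [[0,0,0],-7.5]
    - [[2,0,0],-7.5]
    - [[3,0,0],-7.5]
  grip: 1

```text
t: 15.65
tool_pos: [0.4248, -0.212, 0.1957]
eef_rot: [[0.002, -0.973, -0.23], [-0.001, -0.23, 0.973], [-1.0, -0.002, -0.001]]
force: [-0.4, -0.5, -0.4]
grip_width: 0.0852
```

Call:
arm_command:
  rows:
    - [[1.5,0,0],0]
    - [[0,0,0],0]
    - [[0,0,0],0]

```text
t: 15.95
tool_pos: [0.4241, -0.2113, 0.1806]
eef_rot: [[-0.001, -0.974, -0.226], [0.001, -0.226, 0.974], [-1.0, 0.001, 0.002]]
force: [-0.9, 0.7, 0.4]
grip_width: 0.0853
```

```bash
python3 - <<'E'
from h import *
o=st(); im,cm=snap("wrist","w13")
E
```

```text
t 15.95 tcp [ 0.4241 -0.2113  0.1806] yaw_y -166.96 F [-0.9  0.7  0.4] w 0.0853 j [ 55.  24. -42. 117.  21.  47. 103.]
```

View pics/w13.png

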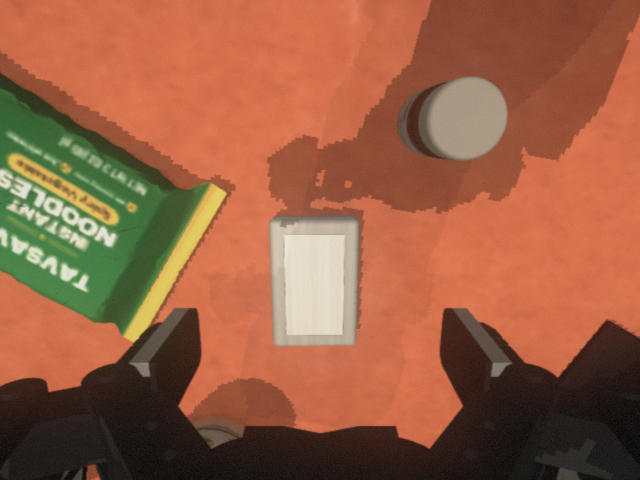

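```bash
python3 - <<'E'
from h import *
cm=cam("wrist"); o=monitor.get_obs();R=np.array(o["eef_rot"]);t=np.array(o["tool_pos"])
w=onplane(cm,[(317,218.5),(316,344),(272,285),(359,285)],0.018)
print(np.round((w-t)@R,4))
w=onplane(cm,[(225,190),(135,340)],0.02); print("noodle",np.round((w-t)@R,4))
w=onplane(cm,[(430,155)],0.0);print("bottle base",np.round((w-t)@R,4)); w=onplane(cm,[(445,155)],0.06);print("bottle top",np.round((w-t)@R,4))
E
```

```text
[[ 0.1633  0.0184 -0.002 ]
 [ 0.1633 -0.064  -0.0028]
 [ 0.1633 -0.0234 -0.0298]
 [ 0.1633 -0.0234  0.0238]]
noodle [[ 0.1613  0.0354 -0.0546]
 [ 0.1612 -0.06   -0.1178]]
bottle base [[0.1813 0.0539 0.0665]]
bottle top [[0.1213 0.0572 0.0575]]
```

Call:
arm_command:
  rows:
    - [[3.5,0,-0.27],0]
    - [[3.5,0,0],0]
    - [[2.5,0,0],0]
    - [[1.0,0,0],0]
    - [[0,0,0],0]
    - [[0,0,0],0]

```text
t: 16.6
tool_pos: [0.4256, -0.2144, 0.0773]
eef_rot: [[0.001, -0.974, -0.226], [-0.001, -0.226, 0.974], [-1.0, -0.001, -0.001]]
force: [1.0, 0.7, 0.1]
grip_width: 0.0852
```

```bash
python3 - <<'E'
from h import *
o=st(); im,cm=snap("wrist","w14");st()
E
```

```text
t 16.6 tcp [ 0.4256 -0.2144  0.0773] yaw_y -166.95 F [1.  0.7 0.1] w 0.0852 j [ 48.  33. -34. 121.  32.  35.  94.]
t 16.65 tcp [ 0.4257 -0.2145  0.0775] yaw_y -166.96 F [ 0.2 -0.5  1.1] w 0.0855 j [ 48.  33. -34. 121.  32.  35.  94.]
```

View pics/w14.png

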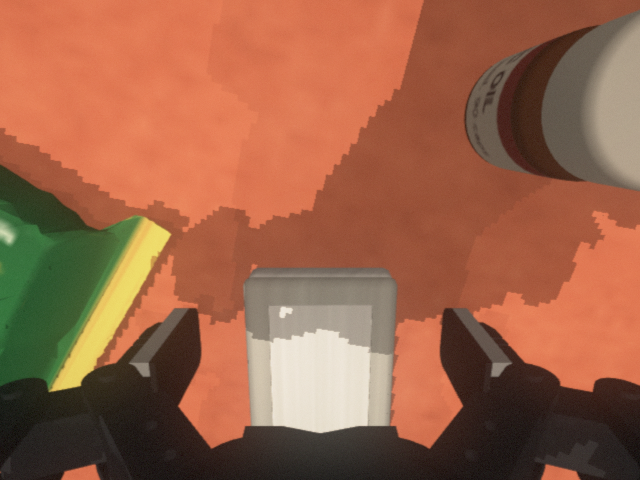

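Call:
arm_command:
  rows:
    - [[0.55,0,0],0]
    - [[0,0,0],0]
    - [[0,0,0],0]

```text
t: 16.95
tool_pos: [0.4248, -0.2144, 0.0709]
eef_rot: [[0.0, -0.974, -0.225], [-0.0, -0.225, 0.974], [-1.0, -0.0, -0.0]]
force: [-0.2, -0.6, -0.2]
grip_width: 0.0855
```

Call:
arm_command:
  rows:
    - [[0,0,0],0]
    - [[0,0,0],0]
    - [[0,0,0],0]
    - [[0,0,0],0]
    - [[0,0,0],0]
    - [[0,0,0],0]
  grip: 0
  squeeze: 40

```text
t: 17.55
tool_pos: [0.4248, -0.2143, 0.0709]
eef_rot: [[0.0, -0.974, -0.226], [-0.0, -0.226, 0.974], [-1.0, 0.0, -0.0]]
force: [-0.6, 0.5, 5.1]
grip_width: 0.0537
```

```bash
python3 - <<'E'
from h import *
o=st(); im,cm=snap("wrist","w15");st()
R=np.array(o["eef_rot"]);t=np.array(o["tool_pos"])
cv2.imwrite("pics/w15z.png",cv2.resize(im[250:330,220:420],None,fx=3,fy=3,interpolation=cv2.INTER_CUBIC))
E
```

```text
t 17.55 tcp [ 0.4248 -0.2143  0.0709] yaw_y -166.96 F [-0.6  0.5  5.1] w 0.0537 j [ 48.  34. -34. 121.  33.  34.  94.]
t 17.6 tcp [ 0.4248 -0.2143  0.0709] yaw_y -166.97 F [-2.2  0.1  5.6] w 0.0533 j [ 48.  34. -34. 121.  33.  34.  94.]
```

View pics/w15z.png

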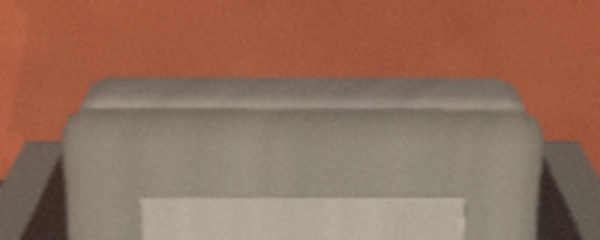

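Call:
arm_command:
  rows:
    - [[-1,0,0],0]
    - [[-3,0,0],0]
    - [[-4.5,0,0],0]
    - [[-4.5,0,0],0]
    - [[-2,0,0],7.5]
    - [[0,0,0],7.5]
    - [[0,0,0],7.5]
    - [[0,0,0],7.5]

```text
t: 18.4
tool_pos: [0.4245, -0.2142, 0.2214]
eef_rot: [[0.0, -0.955, 0.297], [-0.0, 0.297, 0.955], [-1.0, -0.001, -0.0]]
force: [-0.1, 0.9, -1.7]
grip_width: 0.0531
```

Call:
arm_command:
  rows:
    - [[0,0.2,2.5],0]
    - [[0,0.2,3.6],0]
    - [[0,0.2,4.2],0]
    - [[0,0.2,4.2],0]
    - [[0,0.2,4.2],0]
    - [[0,0.2,3.9],0]
    - [[0,0.15,2.5],0]
    - [[0,0,0],0]
    - [[0,0,0],0]
    - [[0,0,0],0]

```text
t: 19.4
tool_pos: [0.4847, 0.0287, 0.2206]
eef_rot: [[-0.001, -0.956, 0.293], [-0.001, 0.293, 0.956], [-1.0, 0.0, -0.001]]
force: [-0.2, -1.1, -1.9]
grip_width: 0.0529
```

```bash
python3 - <<'E'
from h import *
o=st(); im,cm=snap("wrist","w16");st()
cv2.imwrite("pics/w16z.png",cv2.resize(im[140:340,210:430],None,fx=3,fy=3,interpolation=cv2.INTER_CUBIC))
E
```

```text
t 19.4 tcp [0.4847 0.0287 0.2206] yaw_y 162.98 F [-0.2 -1.1 -1.9] w 0.0529 j [ 26.  21. -42. 114.  18.  52.  47.]
t 19.45 tcp [0.4848 0.0284 0.2206] yaw_y 162.94 F [ 1.  -0.1 -1.1] w 0.053 j [ 26.  21. -42. 114.  18.  52.  47.]
```

View pics/w16z.png

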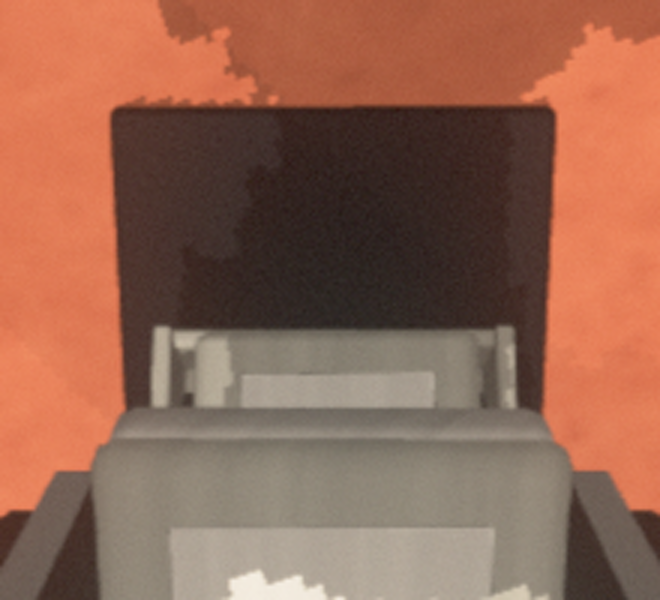

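```bash
python3 - <<'E'
from h import *
where((247.2,175.5),(394.8,175.5))
o=monitor.get_obs();cm=cam("wrist");R=np.array(o["eef_rot"])
print(((onplane(cm,[(275.5,252),(370.3,252)],.071)-o["tool_pos"])@R).round(4))
E
```

```text
foot width 0.1037 skew deg 0.05
lateral of slot in tool z mm 0.7 G disp x -32.4 -> hood x,z 5.2 73.7
[[ 0.1496  0.0018 -0.0252]
 [ 0.1495  0.0019  0.0285]]
```

Call:
arm_command:
  rows:
    - [[0,0,0.1],0]
    - [[2,0,0],0]
    - [[1,0,0],0]
    - [[0.8,0,0],0]
    - [[0.8,0,0],0]
    - [[0.8,0,0],0]
    - [[0.7,0,0],0]
    - [[0.6,0,0],0]
    - [[0,0,0],0]
    - [[0,0,0],0]

```text
t: 20.45
tool_pos: [0.4849, 0.0304, 0.1535]
eef_rot: [[-0.001, -0.956, 0.292], [-0.001, 0.292, 0.956], [-1.0, 0.001, -0.001]]
force: [-3.0, 0.1, 1.7]
grip_width: 0.0527
```

```bash
python3 - <<'E'
from h import *
o=st(); im,cm=snap("wrist","w17");snap("scene","s17",(260,190,400,330),4);snap("top","t17",(275,185,375,285),6)
E
```

```text
t 20.45 tcp [0.4849 0.0304 0.1535] yaw_y 163.02 F [-3.   0.1  1.7] w 0.0527 j [ 22.  27. -39. 117.  24.  44.  42.]
```

View pics/w17.png

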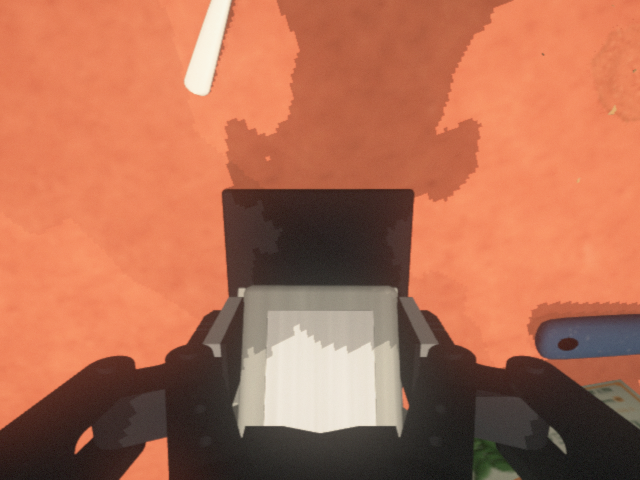

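View pics/s17.png

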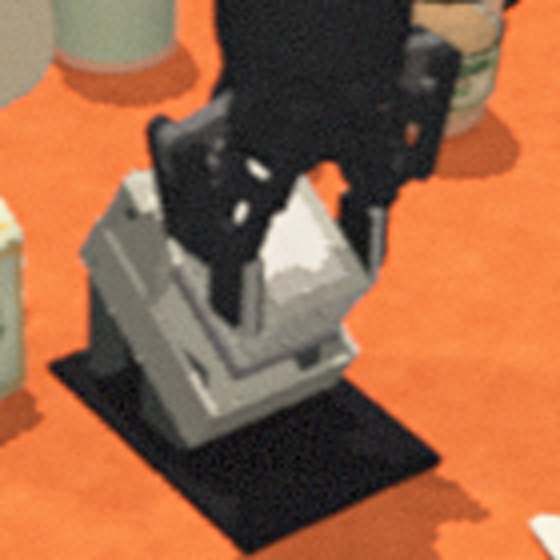

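Call:
arm_command:
  rows:
    - [[-0.05,0.35,0],0]
    - [[0.3,0.5,0],0]
    - [[0.3,0.5,0],0]
    - [[0.3,0.3,0],0]
    - [[0,0,0],0]
    - [[0,0,0],0]
    - [[0,0,0],0]

```text
t: 21.3
tool_pos: [0.4698, 0.0356, 0.1452]
eef_rot: [[0.0, -0.957, 0.292], [0.0, 0.292, 0.957], [-1.0, -0.0, 0.0]]
force: [-0.6, 0.0, -0.9]
grip_width: 0.0531
```

```bash
python3 - <<'E'
from h import *
o=st(); im,cm=snap("wrist","w18");snap("scene","s18",(260,190,400,330),4)
cv2.imwrite("pics/w18z.png",cv2.resize(im[190:340,210:430],None,fx=3.5,fy=3.5,interpolation=cv2.INTER_CUBIC))
E
```

```text
t 21.3 tcp [0.4698 0.0356 0.1452] yaw_y 163.04 F [-0.6  0.  -0.9] w 0.0531 j [ 21.  26. -39. 119.  24.  42.  40.]
```

View pics/w18z.png

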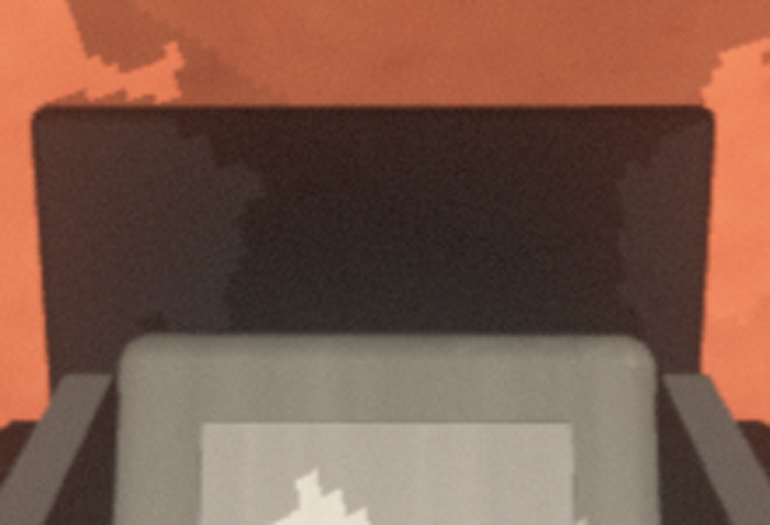

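View pics/s18.png

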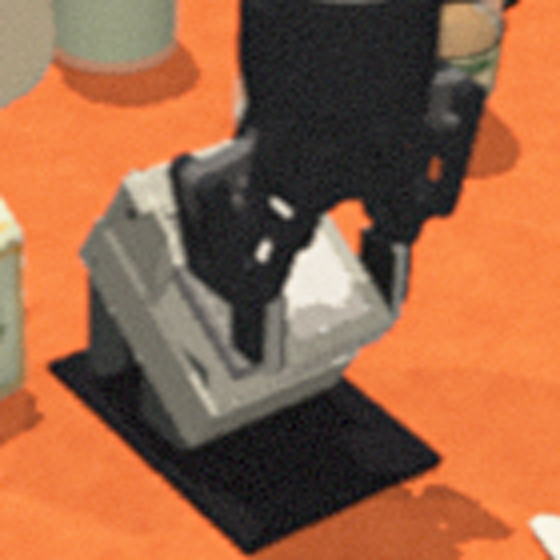

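```bash
python3 - <<'E'
from h import *
f=lambda l:(np.array(l)+.5)/3.5-.5+[210,190]
where(f((32,106)),f((715,106)),tipoff=.0619)
o=monitor.get_obs();cm=cam("wrist");R=np.array(o["eef_rot"])
# tin front top edge in tool frame assuming tilt 30, compare tin_a
for nm,row in (("a w7",205+262/3.5),("b w18",190+338/3.5)):
    C,d=ray(cm,(320,row)); 
    q0=(C-o["tool_pos"])@R; qd=d[0]@R
    # silhouette: intersect plane of tin top (tilt 30): points G + n*9 ; toolframe depth x, y ; n=( -cos30, +sin30)
    n=np.array([-.866,.5]); g=np.array([.062,0])
    s=(9e-3-(q0[:2]-g)@n)/(qd[:2]@n); q=q0+s*qd; print(nm,q.round(4),"along tin",((q[:2]-g)@np.array([.5,.866])).round(4))
E
```

```text
foot width 0.104 skew deg 0.04
lateral of slot in tool z mm -1.9 G disp x -48.0 -> hood x,z -45.9 16.4
a w7 [ 0.062  0.018 -0.   ] along tin 0.0156
b w18 [ 0.0608  0.016  -0.    ] along tin 0.0132
```

Call:
arm_command:
  rows:
    - [[0.11,0.19,-0.13],0]
    - [[0.42,-0.24,0],0]
    - [[0.42,-0.24,0],0]
    - [[0.42,-0.24,0],0]
    - [[0.42,-0.24,0],0]
    - [[0.42,-0.24,0],0]
    - [[0.42,-0.24,0],0]
    - [[0,0,0],0]
    - [[0,0,0],0]
  squeeze: 80

```text
t: 22.3
tool_pos: [0.4811, 0.0306, 0.1187]
eef_rot: [[-0.0, -0.957, 0.292], [-0.0, 0.292, 0.957], [-1.0, 0.0, -0.001]]
force: [-4.2, -0.6, 7.8]
grip_width: 0.0524
```

```bash
python3 - <<'E'
from h import *
o=st(); im,cm=snap("wrist","w19");snap("scene","s19",(260,190,400,330),4)
cv2.imwrite("pics/w19z.png",cv2.resize(im[170:340,200:440],None,fx=3,fy=3,interpolation=cv2.INTER_CUBIC))
E
```

```text
t 22.3 tcp [0.4811 0.0306 0.1187] yaw_y 163.04 F [-4.2 -0.6  7.8] w 0.0524 j [ 20.  29. -37. 119.  27.  40.  39.]
```

View pics/w19z.png

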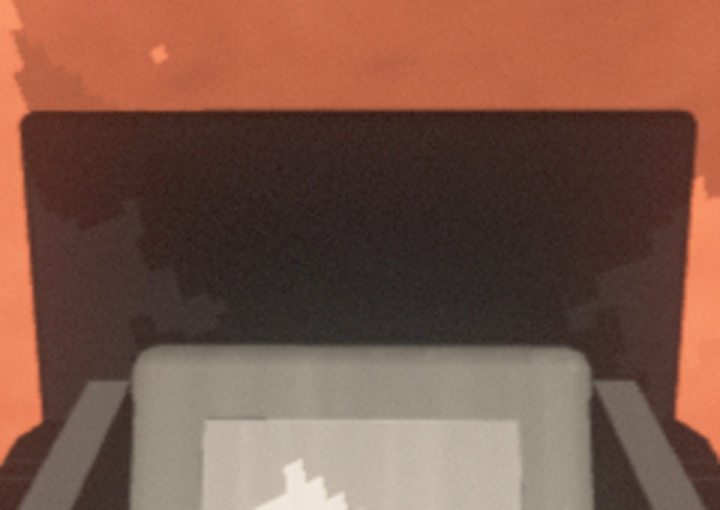

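View pics/s19.png

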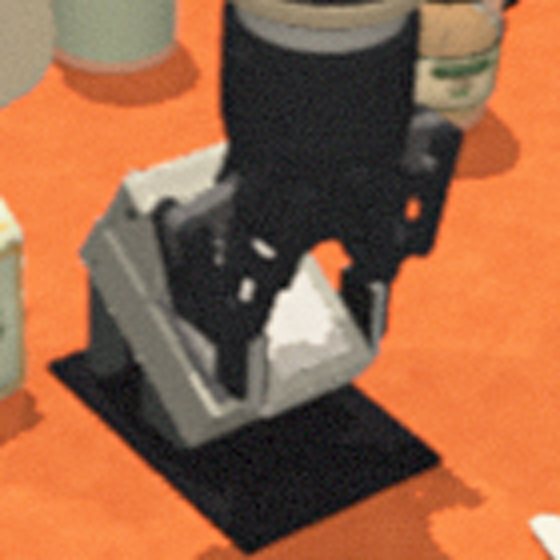

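```bash
python3 - <<'E'
from h import *
f=lambda l:(np.array(l)+.5)/3-.5+[200,170]
where(f((20,110)),f((697,110)),tipoff=.0619)
E
```

```text
foot width 0.1042 skew deg 0.05
lateral of slot in tool z mm -0.4 G disp x -35.9 -> hood x,z -48.7 -12.5
```

Call:
arm_command:
  rows:
    - [[-0.2,-0.35,0],0]
    - [[-0.2,-0.35,0],0]
    - [[-0.2,-0.35,0],0]
    - [[0,0,0],0]

```text
t: 22.8
tool_pos: [0.4893, 0.0282, 0.1239]
eef_rot: [[-0.005, -0.957, 0.291], [0.0, 0.291, 0.957], [-1.0, 0.004, -0.001]]
force: [-8.2, 1.8, 3.5]
grip_width: 0.0527
```

Call:
arm_command:
  rows:
    - [[-0.2,-0.35,0],0]
    - [[-0.2,-0.35,0],0]
    - [[0,0,0],0]
    - [[0,0,0],0]

```text
t: 23.2
tool_pos: [0.4958, 0.0263, 0.1278]
eef_rot: [[-0.005, -0.957, 0.291], [0.0, 0.291, 0.957], [-1.0, 0.004, -0.001]]
force: [-9.5, 2.9, 3.9]
grip_width: 0.0525
```

```bash
python3 - <<'E'
from h import *
o=st(); im,cm=snap("wrist","w20");snap("scene","s20",(260,190,400,330),4)
E
```

```text
t 23.2 tcp [0.4958 0.0263 0.1278] yaw_y 163.11 F [-9.5  2.9  3.9] w 0.0525 j [ 21.  30. -37. 116.  26.  42.  40.]
```

View pics/w20.png

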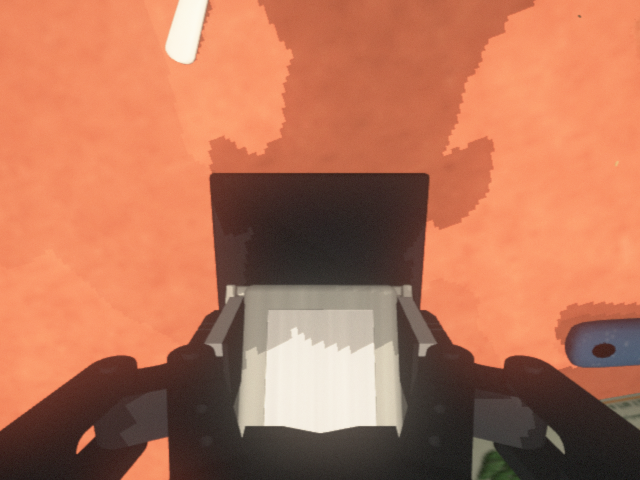

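View pics/s20.png

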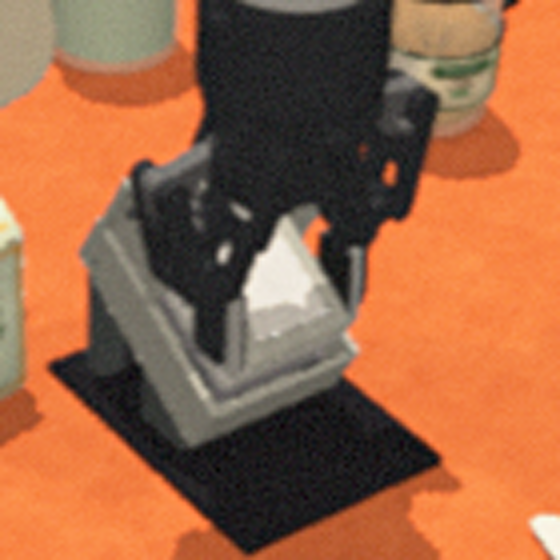

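Call:
arm_command:
  rows:
    - [[-0.15,-0.26,0],0]
    - [[-0.15,-0.26,0],0]
    - [[0,0,0],0]
    - [[0,0,0],0]

```text
t: 23.7
tool_pos: [0.4998, 0.0251, 0.1302]
eef_rot: [[-0.007, -0.957, 0.29], [0.0, 0.29, 0.957], [-1.0, 0.007, -0.002]]
force: [-10.2, 4.1, 0.4]
grip_width: 0.0521
```

Call:
arm_command:
  rows:
    - [[-0.1,-0.2,0],0]
    - [[-0.1,-0.2,0],0]
    - [[0,0,0],0]
    - [[0,0,0],0]

```text
t: 24.1
tool_pos: [0.5001, 0.0249, 0.1305]
eef_rot: [[-0.014, -0.957, 0.289], [0.001, 0.289, 0.957], [-1.0, 0.014, -0.003]]
force: [-19.0, 9.1, -4.8]
grip_width: 0.0521
```

Call:
arm_command:
  rows:
    - [[0.15,0.3,0],0]
    - [[0,0,0],0]
    - [[0,0,0],0]

```text
t: 24.4
tool_pos: [0.4998, 0.025, 0.1303]
eef_rot: [[-0.009, -0.957, 0.29], [0.0, 0.29, 0.957], [-1.0, 0.008, -0.002]]
force: [-11.9, 5.4, -1.0]
grip_width: 0.0523
```

Call:
arm_command:
  rows:
    - [[0,0,0],0]
    - [[0,0,0],0]
    - [[0,0,0],0]
    - [[0,0,0],0]
  grip: 0.85

```text
t: 24.8
tool_pos: [0.5044, 0.0236, 0.1324]
eef_rot: [[0.001, -0.956, 0.292], [0.0, 0.292, 0.956], [-1.0, -0.001, 0.0]]
force: [-0.0, -0.2, 0.7]
grip_width: 0.0727
```

Call:
arm_command:
  rows:
    - [[0,0.5,0],0]
    - [[-0.87,0.5,0],0]
    - [[-1.7,1.0,0],0]
    - [[-2.6,1.5,0],0]
    - [[-4,1.5,0],0]
    - [[-2,0,0],0]
    - [[0,0,0],0]
    - [[0,0,0],0]

```text
t: 25.6
tool_pos: [0.4559, 0.0382, 0.2445]
eef_rot: [[0.002, -0.956, 0.292], [-0.001, 0.292, 0.956], [-1.0, -0.002, -0.0]]
force: [0.2, 0.5, 0.1]
grip_width: 0.0722
```

```bash
python3 - <<'E'
from h import *
o=st(); im,cm=snap("wrist","w21");snap("scene","s21",(260,190,400,330),4)
cv2.imwrite("pics/w21z.png",cv2.resize(im[190:440,220:420],None,fx=2.4,fy=2.4,interpolation=cv2.INTER_CUBIC))
E
```

```text
t 25.6 tcp [0.4559 0.0382 0.2445] yaw_y 163.02 F [0.2 0.5 0.1] w 0.0722 j [ 28.  16. -45. 116.  14.  53.  48.]
```

View pics/w21z.png

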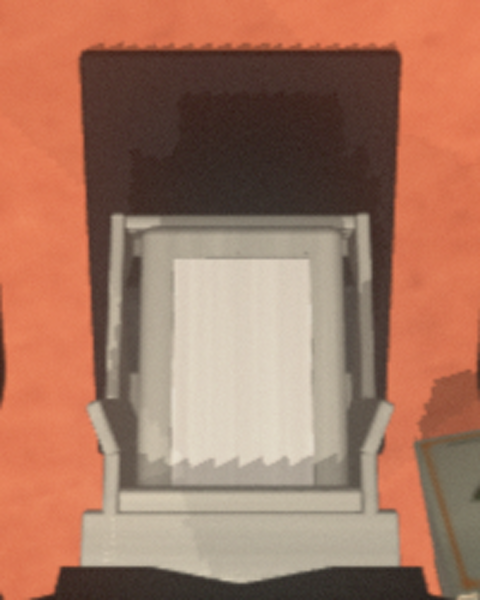

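View pics/s21.png

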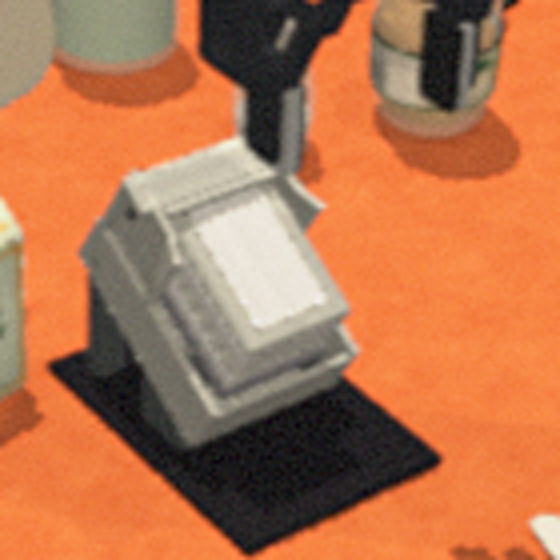

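```bash
python3 - <<'E'
from h import *
a=np.radians(-17);Rz=np.array([[np.cos(a),-np.sin(a),0],[np.sin(a),np.cos(a),0],[0,0,1]])
b=np.radians(30);Rh=np.array([[np.cos(b),0,-np.sin(b)],[0,1,0],[np.sin(b),0,np.cos(b)]])
R=Rz@Rh;org=np.array([.5158,.0199,.092])
pts={}
for nm,x,z in (("up_top",-42,0),("up_bot",-42,-18),("lo_bot",-42,-36),("lo_bot-6",-48,-36),("lo_bot-3",-45,-36)):
    for y in(27,-27): pts[nm+f" y{y}"]=org+R@(np.array([x,y,z])/1000)
sc=cam("scene");wr=cam("wrist")
for k,v in pts.items(): print(k,"scene zoom",((proj(sc,v)[0]-[260,190]+.5)*4-.5).round(),"wrist zoom",((proj(wr,v)[0]-[220,190]+.5)*2.4).round())
im=cv2.imread("pics/raw_s21.png")
cv2.imwrite("pics/s21z.png",cv2.resize(im[235:300,290:355],None,fx=9,fy=9,interpolation=cv2.INTER_CUBIC))
for k,v in pts.items(): print(k,((proj(sc,v)[0]-[290,235]+.5)*9).round())
im=cv2.imread("pics/raw_w21.png");cv2.imwrite("pics/w21y.png",cv2.resize(im[265:305,260:380],None,fx=6,fy=6,interpolation=cv2.INTER_CUBIC))
E
```

```text
up_top y27 scene zoom [251. 356.] wrist zoom [344. 229.]
up_top y-27 scene zoom [356. 312.] wrist zoom [141. 228.]
up_bot y27 scene zoom [236. 375.] wrist zoom [337. 238.]
up_bot y-27 scene zoom [340. 331.] wrist zoom [147. 238.]
lo_bot y27 scene zoom [222. 394.] wrist zoom [331. 247.]
lo_bot y-27 scene zoom [325. 350.] wrist zoom [153. 247.]
lo_bot-6 y27 scene zoom [229. 407.] wrist zoom [331. 227.]
lo_bot-6 y-27 scene zoom [332. 362.] wrist zoom [153. 227.]
lo_bot-3 y27 scene zoom [226. 400.] wrist zoom [331. 237.]
lo_bot-3 y-27 scene zoom [329. 356.] wrist zoom [153. 237.]
up_top y27 [295. 397.]
up_top y-27 [532. 298.]
up_bot y27 [263. 441.]
up_bot y-27 [497. 342.]
lo_bot y27 [231. 483.]
lo_bot y-27 [463. 384.]
lo_bot-6 y27 [247. 511.]
lo_bot-6 y-27 [479. 411.]
lo_bot-3 y27 [239. 497.]
lo_bot-3 y-27 [471. 397.]
```

View pics/s21z.png

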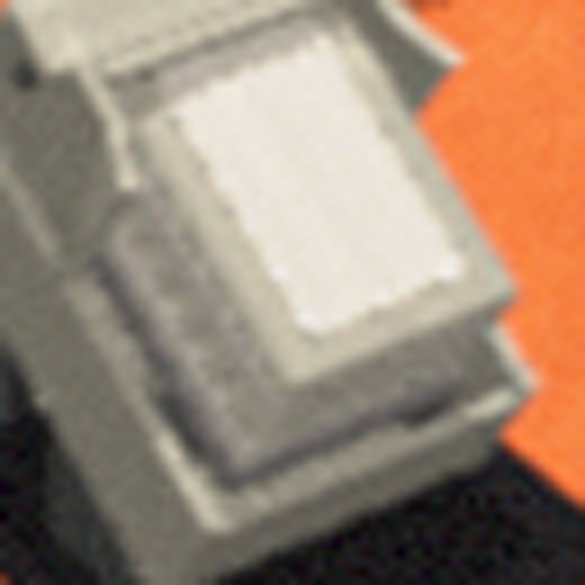

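View pics/w21y.png

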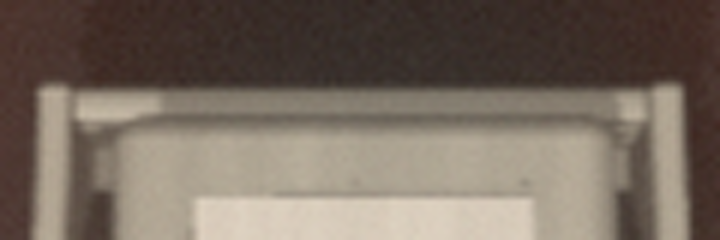

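```bash
python3 - <<'E'
from h import *
a=np.radians(-17);Rz=np.array([[np.cos(a),-np.sin(a),0],[np.sin(a),np.cos(a),0],[0,0,1]])
b=np.radians(30);Rh=np.array([[np.cos(b),0,-np.sin(b)],[0,1,0],[np.sin(b),0,np.cos(b)]])
R=Rz@Rh;org=np.array([.5158,.0199,.092]);sc=cam("scene")
P=lambda x,y,z:((proj(sc,org+R@(np.array([x,y,z])/1000))[0]-[290,235]+.5)*9).round()
print("wall outer",P(-50,39,-36),P(-50,-39,-36),"inner",P(-46,35,-36),P(-46,-35,-36))
print("lip",P(24,35,7),P(24,-35,7),"flare tip",P(4,40,0),P(4,-40,0),P(4,40,4),P(4,-40,4))
# before: single tin s12 in same crop
im=cv2.imread("pics/raw_s12.png");cv2.imwrite("pics/s12z.png",cv2.resize(im[235:300,290:355],None,fx=9,fy=9,interpolation=cv2.INTER_CUBIC))
E
```

```text
wall outer [200. 543.] [534. 398.] inner [207. 517.] [507. 388.]
lip [89. 89.] [398. -27.] flare tip [109. 208.] [460.  71.] [116. 197.] [468.  60.]
```

View pics/s12z.png

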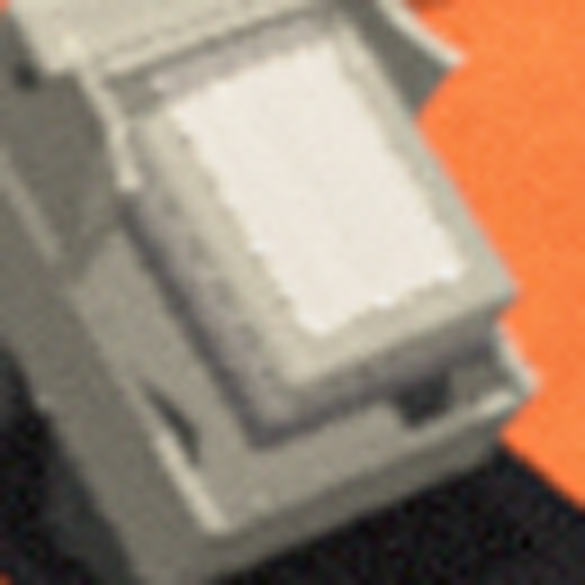

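```bash
python3 - <<'E'
from h import *
st(); print(ticket.hand_in())
E
```

```text
t 25.7 tcp [0.4555 0.0381 0.2433] yaw_y 163.03 F [-0.6  0.1 -0.2] w 0.0724 j [ 27.  17. -45. 116.  14.  53.  48.]
the job is handed in; nothing more can be done
None
```

I loaded both tins and handed the job in at about 26 s of the 59 s allowed. My last checks indicated success, though hand-in reports no verdict.

**How it was done:** I took tin_a first, then tin_b on top of it. Each tin was gripped near its front end and tilted to 30° by pressing it on the hood's lip. It was then pressed down the slot about 3 mm below the hood and slid back until it stopped on the back wall with about 22 N. I then eased off and let go.

**What the last checks showed:**
- **Upper tin (tin_b):** It looks flat, centred to about 1 mm and within about 1 mm of home.
- **Lower tin (tin_a):** No front overhang beyond about 2 mm was visible. It is mostly hidden under the upper tin, so this is less certain than the upper one. The spring force of 8.8 N while pressed matched a two-tin pile sunk about 38 mm.
- **Bystanders:** The arm went nowhere near the salt shaker or the can opener, but I did not measure them again at the end.
- **Robot:** It ended clear of everything, with zero force readings.

**Checks that disagreed:**
- My projected positions of the dispenser in the scene camera were off by 1 to 2 pixels from what it showed, within the stated calibration error. I corrected for this using the front wall.
- After tin_a was released, the open gripper sprang forward about 5 mm and pressed on something with about 5 N. I backed it off and tin_a stayed in place.

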